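Turn a lamp stem over in the V-rest and load it in the drill jig

TASK

Take the brass lamp stem with the cup on its end out of the timber rack and lay it in the sloping V-rest, cup at the high end, and let go of it there. Take it again round its middle, lift it clear and lay it level in the two saddles of the drill jig with the cup at the open end, then slide it under the bridge until its foot is fully home against the stop, and leave it there. Do not drop the stem, and leave the other stems and everything else on the bench where they are.

Things in the scene. Friction and masses are not known exactly. Their poses are not given: they have to be found in the camera images.
- stem: the brass lamp stem: round tube 18 mm in diameter, 200 mm long in all; the last 30 mm at the head are a cylindrical lamp-holder cup 30 mm in diameter with a flat dark end face. About 0.22 kg, balance about 115 mm from the foot. Starts upright, cup up, in one of the rack's bores. Origin: centre of the foot's end face; z axis: along the stem to the head
- stem_foot (a point): centre of the stem's foot end face (the plain 18 mm end)
- stem_mid (a point): point on the stem's axis, half way, 100 mm from either end
- stem_head (a point): centre of the flat end face of the stem's cup, 200 mm from the foot
- rack: fixed timber block 270 x 80 x 90 mm tall with a row of three square bores 24 mm wide and 80 mm deep, 85 mm apart along its x axis (at x = -85, 0 and +85 mm); origin: centre of its underside. A 200 mm stem in it stands 120 mm proud, its top 210 mm above the bench
- vrest: fixed grey V-rest that carries the sloping V (vee); origin: bench level, under the V's origin; x axis: level, towards the high end; base plate 200 x 100 mm, 12 mm thick
- vee: the sloping V. Origin: on the axis of an 18 mm stem lying in the V, 135 mm above the bench; the stem's middle comes here when its foot is 2 mm off the foot stop. x axis: along the V, rising at 45 degrees to the high end (cup end); y axis: level, across; z axis: square out of the V, up at 45 degrees. Friction may or may not keep the stem from sliding down to the stop
- vee_stop (a point): centre of the V's foot stop face, on the stem's axis, at x = -102 mm in the V's frame
- vee_gap (a point): middle of the gap for fingers between the two V pieces, on the stem's axis. Each V piece is 20 mm long, at x = +52 and -50 mm in the V's frame; walls at 90 degrees to each other, 45 mm apart at their tops, which stand 10 mm above the stem's axis; the gap is 82 mm long and free down to a slab, 50 mm wide, 35 mm below the axis
- jig: fixed drill jig, base 250 x 90 x 14 mm. Origin: centre of its underside; x axis: level, along the jig, from the stop to the open end (cup end), where nothing stands on the base. Two V saddles, 20 mm long, at x = -60 and +40 mm, hold the stem level, axis 65 mm above the bench at y = 0; wall tops 75 mm above the bench and 45 mm apart; 80 mm free between the saddles for fingers
- jig_stop (a point): centre of the stop's face that the stem's foot must meet: x = -110 mm, 65 mm above the bench
- jig_bridge (a point): middle of the bridge's underside, 82 mm above the bench. The bridge with its drill bush covers x = -110 to -92 mm of the jig; legs 52 mm apart inside; top 106 mm above the bench
- plain_tube: bystander: plain brass tube, 18 mm in diameter, 200 mm long, no cup, upright in another bore of the rack; origin at its lower end
- ball_stem: bystander: brass stem 18 mm in diameter, 173 mm long, with a 30 mm ball at the top, upright in another bore of the rack; origin at its lower end
- oil_bottle: loose bystander: amber glass bottle with black cap, 44 mm across, 115 mm tall; origin: centre of its underside
- screw_jar: loose bystander: glass jar with steel lid, 56 mm across, 75 mm tall; origin: centre of its underside
- polish_tin: loose bystander: squat tin, 68 mm across, 50 mm tall; origin: centre of its underside
- reflector: loose bystander: green lamp reflector standing on its 130 mm wide mouth, 90 mm tall; origin: centre of its underside
- bulb_carton: loose bystander: cardboard carton 70 x 110 x 70 mm; origin: centre of its underside
- screwdriver: loose bystander: screwdriver lying on the bench; origin: within it, at bench level
- lamp_foot: loose bystander: dark round lamp foot, 120 mm across, 60 mm tall; origin: centre of its underside
There are look-alikes about, which are no part of the job. What is shaped like the stem but blue or pink is not meant. Leave any purple or red look-alike of the vrest alone.

How it is judged:
By the outcome, as a careful person would: the job done as asked, in the order asked, and still so for the second after the job is handed in, with the robot touching nothing.
It also fails if it takes over 72 s, if anything falls off the work surface, if the arm or the gripper's body presses on something with over 40 N, if the wrist force passes 120 N, or if a joint passes its speed limit or range.

ROBOT

A 7-joint arm with a two-finger parallel gripper is mounted at the origin on the work surface. World frame = base frame: x ahead of the robot, y to its left, z up, the work surface at z = 0. Lengths are in m, angles in rad, forces in N, time in s.
With the tool pointing down it reaches from about 0.425 to 0.875 m from the base axis. Payload 4.7 kg.
Tool frame: the origin (TCP) lies between the finger pads; the fingertips stand 8 mm ahead of it and the grasp point (between the pads) lies 11 mm behind it; z points along the fingers, y is the direction in which the jaws open and shut (so a half turn about z gives the same grasp; the last joint's range is limited). The gripper opens to 87 mm and grips with 3 to 60 N. Pads are 19 mm wide; open, the fingers measure 117 mm over their backs; the gripper's body (75 mm by 190 mm) begins 51 mm behind the grasp point.
Start: joints at [1.308, 0.321, -0.07, 1.45, 0.023, 1.371, -0.057], TCP at [0.178, -0.625, 0.231] pointing down, gripper open.
Joint ranges: [-2.86, 2.86], [-0.3, 2.09], [-1.38, 1.24], [0.06, 2.45], [-1.56, 4.7], [0.09, 2.05], [-2.69, 2.69]. Speed limits (rad/s): [2.57, 2.57, 3.14, 3.14, 3.14, 3.14, 3.14].

INTERFACE

Orientations are given as a rotation vector (axis times angle).
In Python, from bench import ctrl, optics, ticket gives the robot as it stands.
- The arm moves only by the tool play_rows, never from a script. Its argument "motion" is a list of rows, each a list of 5 numbers: the closure, from 0 (fully open) to 1 (shut), then the shift along the tool's x, y, z in cm, then the turn about the tool's z in rad. In form: [[jaw, tx, ty, tz, spin], ...]. A call has 1 to 20 rows; each row shifts and turns the commanded pose from where the row before left it, along the tool's axes as they then stand; what a row does not reach is not made up. A row lasts 1/8 s, in which the tool goes at most 62.5 mm and 10.7 degrees, less where a joint would pass 70% of its speed; a pose out of reach is approached as far as the arm can. A call is refused whole if a number of a shift passes 6.25 or a number of a turn 0.188, either way. A call with a gripper value outside its range is refused whole. The fingers move at their own pace and stop on an object; "force" is the grip in N (left out, the last holds). Time passes only in rows, so rows that do not move let the fingers close. It gives the time, the measured TCP pose, the force and the opening at its end, in the units of the state.
- ctrl.get_state(): the state, without advancing time (a new reading comes with each control period).
- optics.get_image(name): name is "side" or "top" or "wrist"; returns the picture (420x560x3 uint8, red, green, blue); there is no depth.
- optics.calibration(name): a dict with "K" (3x3 intrinsics, pixels), "pose" (4x4, takes a point from camera to world coordinates); the wrist camera has in their place "hand_eye" (4x4, takes a point from camera to tool coordinates, whose origin is the TCP and whose axes are the flange's). Camera axes: x right, y down, z forward; pixel columns grow to the right and rows downward; lengths in m; the calibration is good to about 2 mm. The wrist camera is an equidistant fisheye: a pixel r from the principal point sees the ray r / f radians off the axis. A picture is of the moment at which its call begins: read the wrist's pose just before it. calibration takes no time and is no camera call.
- ticket.close_job(): hands the job in, once; it reports no verdict.
The state is a dict: "time": time; "joint_positions": joint angles; "qd": joint speeds; "joint_torque": joint torques, N m; "position": TCP position; "tool_rot": TCP orientation; "ft_force": force on the tool from outside, world axes, zero at the start; "torque": the same for the moment, N m; "grip_width": opening from 0.0 (shut) to 1.0 (fully open).
Only numpy, scipy, OpenCV 4.12 (cv2) and the standard library are available. Lean on these libraries where they do the work, as an engineer would, in place of code of your own. Each camera call takes 0.05 s, during which the arm holds its last target.

## Working session

There is one attempt and no reset: what is moved stays moved. The work goes in short steps, Python scripts to look and compute and a tool call to move; the robot and the scene stay as the last step left them, time stands still between calls to the robot, and variables do not carry over. Pictures are saved under pics/ and viewed, and the job is handed in when it is done.

Besides the shell and the picture viewer there is one more tool, called after "Emit:" by a JSON object that holds its "method" and its "body". play_rows: Moves the arm, as the interface text tells. Its arguments: {"type":"object","properties":{"motion":{"type":"array"},"force":{"type":"number"}},"required":["motion"]}

```bash
ls; mkdir -p pics
python3 - <<'E'
from bench import ctrl, optics
import cv2
s=ctrl.get_state();print(s)
for n in("side","top","wrist"):
    im=optics.get_image(n);cv2.imwrite(f"pics/{n}0.png",im[...,::-1])
    c=optics.calibration(n);print(n,{k:(v.tolist() if hasattr(v,'tolist') else v) for k,v in c.items()})
E
```

```text
pics
{'time': 0.0, 'joint_positions': array([ 1.30807778,  0.32186636, -0.07009804,  1.45169898,  0.02259025,
        1.37080154, -0.05690085]), 'qd': array([ 0.00126129, -0.00100125,  0.00108331, -0.00027175, -0.00044582,
        0.00015014, -0.00034889]), 'joint_torque': array([ 4.71169369e-04, -4.91298938e+01, -4.03821375e-01, -3.12528920e+01,
       -6.40775403e-02,  4.35592909e-02,  1.48785712e-04]), 'position': array([ 0.17745499, -0.62473226,  0.22942142]), 'tool_rot': array([-3.10960419e+00, -4.33232563e-01,  5.63188665e-04]), 'ft_force': array([-0.64796822, -0.27986586,  0.25044109]), 'torque': array([-0.02747432, -0.03210204, -0.00822511]), 'grip_width': 0.999361204910113}
side {'K': [[456.08133483307677, 0.0, 288.7913801215063], [0.0, 456.08133483307677, 215.58241157553024], [0.0, 0.0, 1.0]], 'pose': [[-0.9967878430554653, -0.04482021741696827, 0.0663712591980048, 0.4331208714767323], [-0.0794320943698105, 0.6590796388170854, -0.7478666806863143, 0.9210130541461082], [-0.010224398312789158, -0.7507364236584209, -0.6605227353177978, 0.9834917392135782], [0.0, 0.0, 0.0, 1.0]
[... 153 characters left out ...]
7, -0.9966311734225021, 0.08043961987708598, 0.3936981718933756], [-0.9998111985199378, -0.016828022223589482, -0.009715193367499379, -0.03486514657829528], [0.011036104276826093, -0.08026905898619346, -0.9967121362619511, 1.5086270121192282], [0.0, 0.0, 0.0, 1.0]]}
wrist {'K': [[325.19226210127806, 0.0, 274.24091519788846], [0.0, 325.19226210127806, 208.51256408780125], [0.0, 0.0, 1.0]], 'hand_eye': [[1.6918818415890518e-05, -0.9571303750075503, -0.28965746141202137, 0.07908512881988142], [0.9999998992252042, 0.00014614075024843579, -0.0004244908236742525, -0.0012740028874820286], [0.00044862381997638057, -0.2896574250399672, 0.9571302810254627, -0.15408151315632362], [0.0, 0.0, 0.0, 1.0]]}
```

View pics/side0.png

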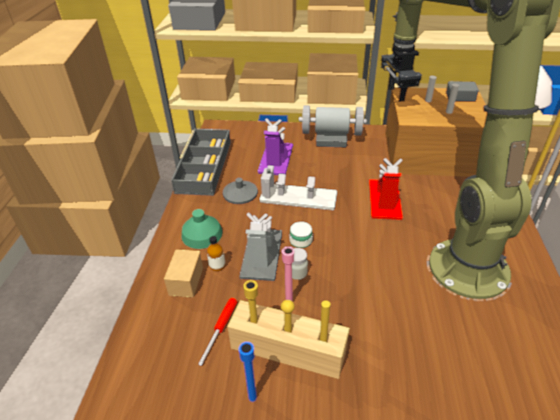

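View pics/top0.png

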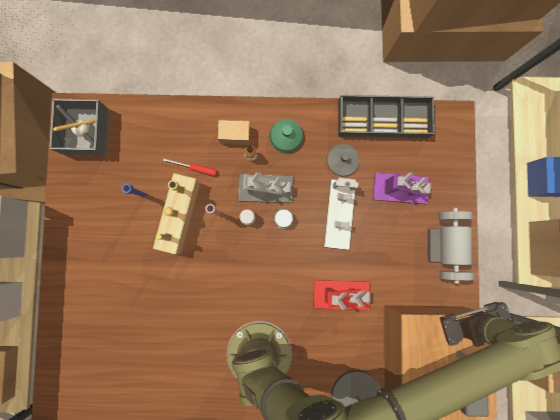

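View pics/wrist0.png

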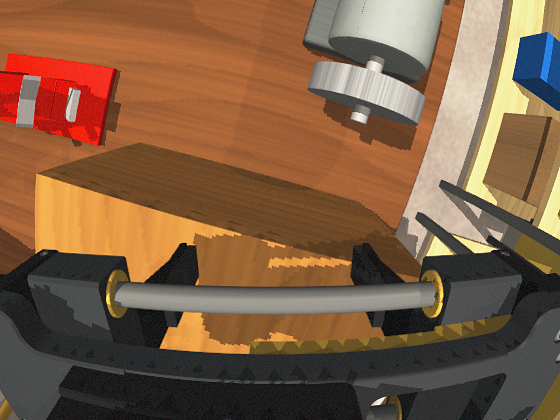

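The target is the stem with the dark-faced cup: top (173,184), side (251,290), in the end bore of the timber rack. The blue one at top (128,188) and the pink one at (210,209) are look-alikes, and so are the purple and red V-rests. I'll check in enlarged crops.

Run:
```python
import cv2
a=cv2.imread('pics/top0.png');b=cv2.imread('pics/side0.png')
def cr(im,x0,y0,x1,y1,s,n): cv2.imwrite(n,cv2.resize(im[y0:y1,x0:x1],None,fx=s,fy=s,interpolation=cv2.INTER_CUBIC))
cr(a,110,140,250,260,5.5,'pics/c_top_rack.png')
cr(a,230,130,370,260,5.5,'pics/c_top_vj.png')
cr(b,220,160,350,290,4.6,'pics/c_side_vj.png')
cr(b,200,260,360,380,5,'pics/c_side_rack.png')
```

```text
(no output)
```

View pics/c_top_rack.png

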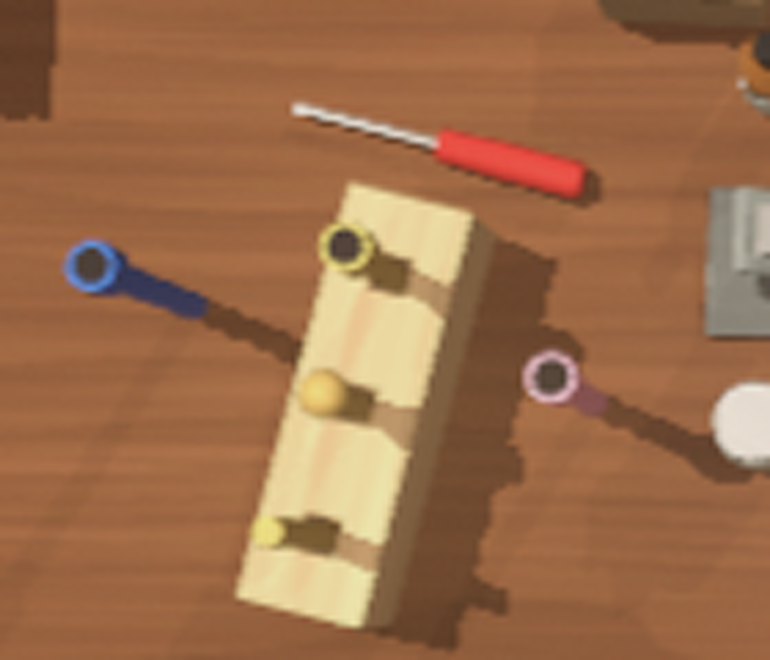

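View pics/c_top_vj.png

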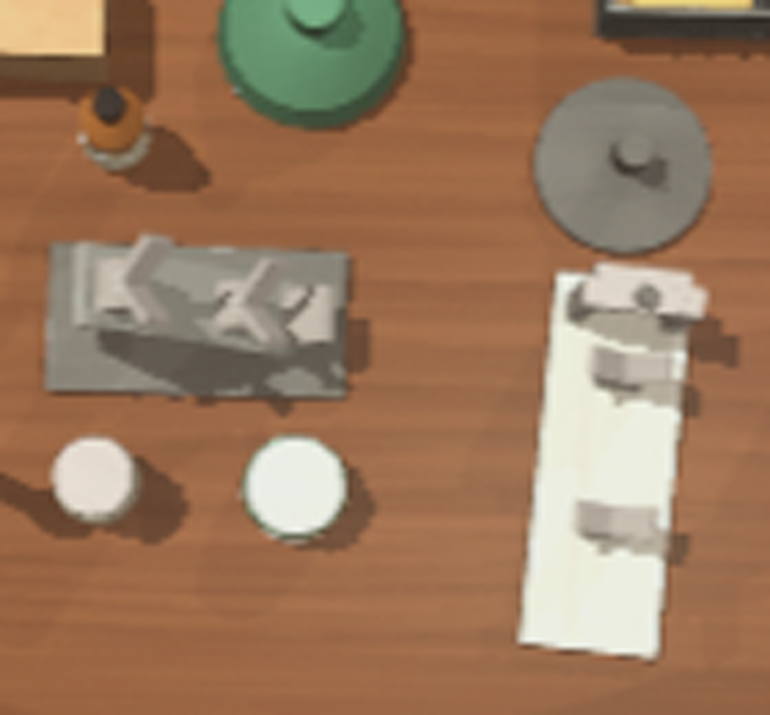

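View pics/c_side_vj.png

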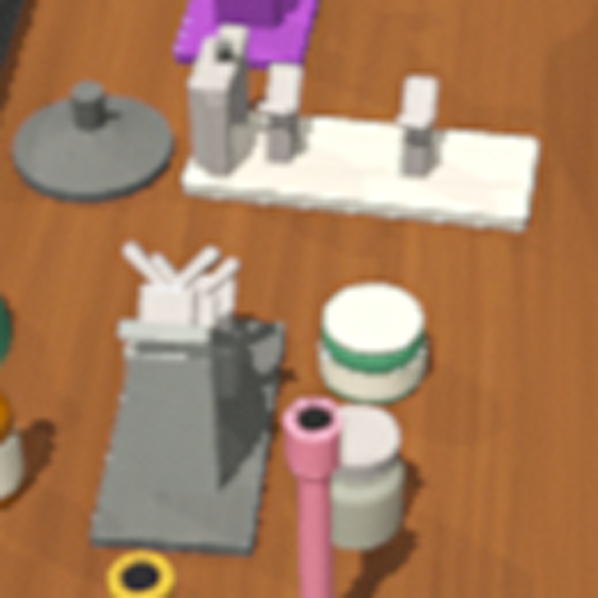

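View pics/c_side_rack.png

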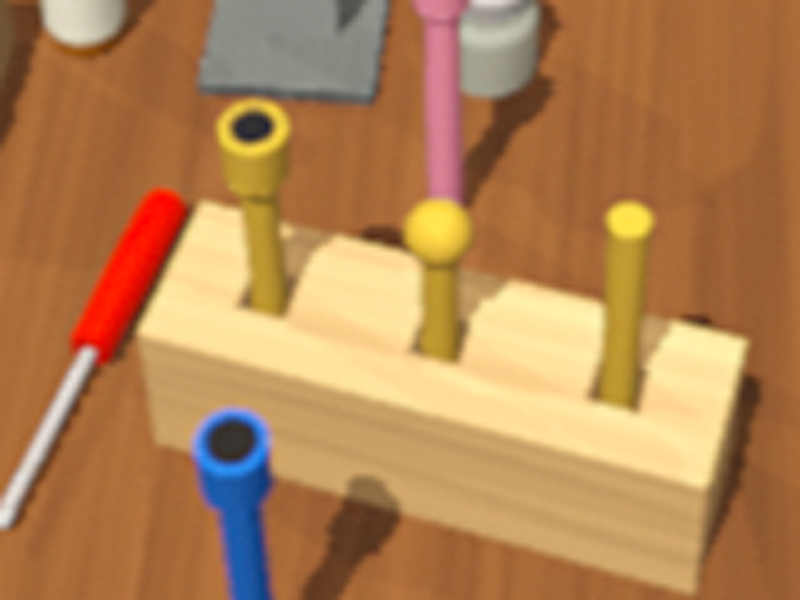

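```bash
cat > h.py <<'E'
import numpy as np, json, os
from bench import ctrl, optics
def cam(n):
    c=optics.calibration(n); return np.array(c['K']),np.array(c['pose'])
def proj(n,P):
    K,T=cam(n); P=np.atleast_2d(P); q=(P-T[:3,3])@T[:3,:3]; u=q@K.T; return u[:,:2]/u[:,2:]
def back(n,px,z):
    K,T=cam(n); px=np.atleast_2d(px); d=np.c_[px,np.ones(len(px))]@np.linalg.inv(K).T@T[:3,:3].T
    t=(z-T[2,3])/d[:,2]; return T[:3,3]+d*t[:,None]
E
python3 - <<'E'
from h import *
np.set_printoptions(precision=4,suppress=True)
f=lambda a,ox,oy,s:(np.array(a)+.5)/s+[ox,oy]-.5
vb=f([(50,242),(350,252),(347,398),(46,390)],230,130,5.5)
print('vbase',back('top',vb,.012), back('top',vb,.012).mean(0))
jb=f([(557,270),(658,658),(520,642)],230,130,5.5)
print('jig',back('top',jb,.014))
print('bridge top',back('top',f([(648,294)],230,130,5.5),.106))
rk=f([(350,183),(474,214),(362,628),(237,596)],110,140,5.5)
r=back('top',rk,.09);print('rack',r,r.mean(0))
print('heads',back('top',f([(345,246)],110,140,5.5),.21),back('top',f([(268,530)],110,140,5.5),.21),back('top',f([(324,393)],110,140,5.5),.17))
print('side head',back('side',f([(252,127)],200,260,5),.21),back('side',f([(629,221)],200,260,5),.21))
print('blue,pink',back('top',f([(90,266),(551,377)],110,140,5.5),.2))
E
```

```text
vbase [[ 0.6481  0.0827  0.012 ]
 [ 0.645  -0.1184  0.012 ]
 [ 0.5465 -0.1176  0.012 ]
 [ 0.5485  0.0831  0.012 ]] [ 0.597  -0.0175  0.012 ]
jig [[ 0.6349 -0.2572  0.014 ]
 [ 0.3772 -0.3253  0.014 ]
 [ 0.3862 -0.2339  0.014 ]]
bridge top [[ 0.6059 -0.3008  0.106 ]]
rack [[0.6334 0.3046 0.09  ]
 [0.6149 0.2256 0.09  ]
 [0.353  0.2872 0.09  ]
 [0.3716 0.3657 0.09  ]] [0.4932 0.2958 0.09  ]
heads [[0.5762 0.2775 0.21  ]] [[0.4114 0.3156 0.21  ]] [[0.4936 0.2964 0.17  ]]
side head [[0.5774 0.2806 0.21  ]] [[0.4117 0.3199 0.21  ]]
blue,pink [[0.5633 0.4275 0.2   ]
 [0.5029 0.1577 0.2   ]]
```

```bash
cat >> h.py <<'E'
import cv2
def draw(im,n,segs,col,s,off):
    for a,b in segs:
        p=(proj(n,[a,b])-off+.5)*s-.5
        cv2.line(im,tuple(int(v*8) for v in p[0]),tuple(int(v*8) for v in p[1]),col,1,cv2.LINE_AA,3)
def crop(n,src,x0,y0,x1,y1,s):
    im=cv2.imread(src); return cv2.resize(im[y0:y1,x0:x1],None,fx=s,fy=s,interpolation=cv2.INTER_CUBIC),np.array([x0,y0])
def frame(o,yaw,tilt=0):
    # x axis at yaw, rising by tilt
    c,s=np.cos(yaw),np.sin(yaw); X=np.array([c*np.cos(tilt),s*np.cos(tilt),np.sin(tilt)]); Y=np.array([-s,c,0]); Z=np.cross(X,Y)
    return np.c_[X,Y,Z],np.array(o)
def vsegs(F):
    R,o=F; w=lambda p:R@(np.array(p)/1000)+o; S=[]
    for x in (52,-50):
        for e in (-10,10):
            for sg in (1,-1): S.append((w((x+e,0,-12.7)),w((x+e,sg*22.5,10))))
        for sg in (1,-1): S.append((w((x-10,sg*22.5,10)),w((x+10,sg*22.5,10))))
    S.append((w((-102,-9,0)),w((-102,9,0)))); S.append((w((-102,0,-9)),w((-102,0,9)))); S.append((w((-102,0,0)),w((100,0,0))))
    return S
def box(F,x0,x1,y0,y1,z):
    R,o=F; w=lambda p:R@(np.array(p)/1000)+o
    c=[w((x0,y0,z)),w((x1,y0,z)),w((x1,y1,z)),w((x0,y1,z))]; return [(c[i],c[(i+1)%4]) for i in range(4)]
def jsegs(F):
    R,o=F; w=lambda p:R@(np.array(p)/1000)+o; S=box(F,-125,125,-45,45,14)+box(F,-110,-92,-26,26,106)
    for x in (-60,40):
        for e in (-10,10):
            for sg in (1,-1): S.append((w((x+e,0,52.3)),w((x+e,sg*22.5,75))))
    S.append((w((-110,0,65)),w((90,0,65))))
    return S
E
python3 - <<'E'
from h import *
o=(0.597,-0.0175)
for n,(x0,y0,x1,y1) in {'top':(230,130,370,260),'side':(220,160,350,290)}.items():
    out=[]
    im,off=crop(n,f'pics/{n}0.png',x0,y0,x1,y1,5.5 if n=='top' else 4.6); s=5.5 if n=='top' else 4.6
    for yaw,c in ((-np.pi/2-.0,(0,0,255)),(np.pi/2,(255,0,0))):
        F0=frame((*o,0),yaw); draw(im,n,box(F0,-100,100,-50,50,12),c,s,off)
        draw(im,n,vsegs(frame((*o,.135),yaw,np.pi/4)),c,s,off)
    jy=np.arctan2(.0233,-.2487); draw(im,n,jsegs(frame((.506,-.2913,0),jy)),(0,160,0),s,off)
    cv2.imwrite(f'pics/ov_{n}.png',im)
E
```

```text
(no output)
```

View pics/ov_top.png

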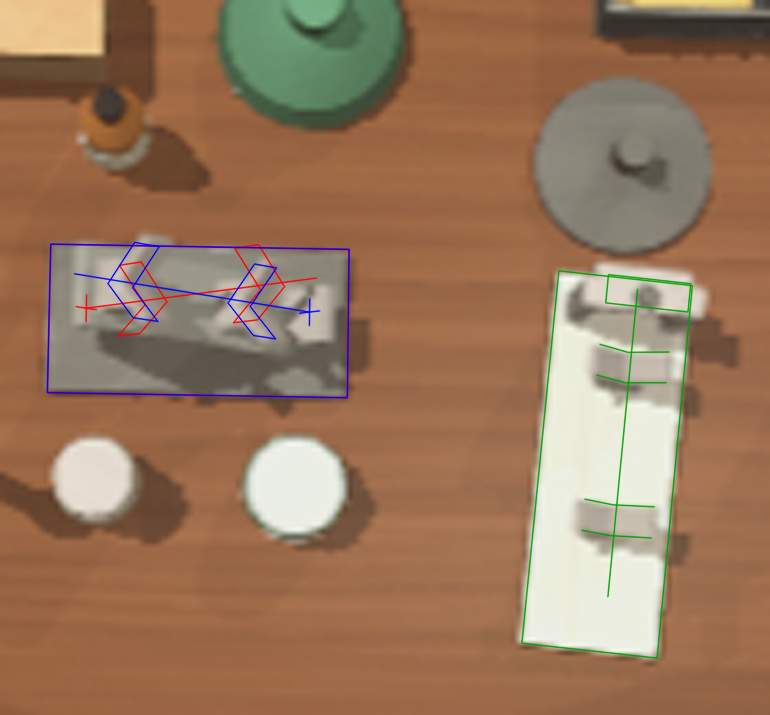

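View pics/ov_side.png

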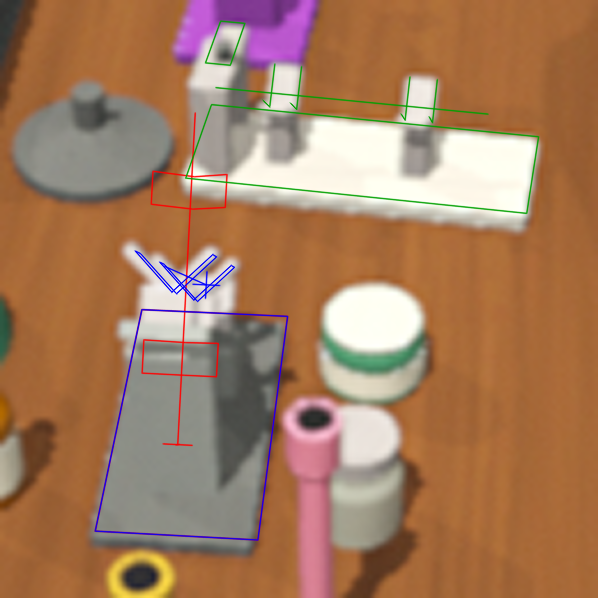

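```bash
python3 - <<'E'
from h import *
F=frame((.597,-.0175,.135),np.pi/2,np.pi/4)
for n,b,s in (('top',(234,166,300,206),12),('side',(238,200,288,250),12)):
    im,off=crop(n,f'pics/{n}0.png',*b,s); im2=im.copy(); draw(im2,n,vsegs(F),(255,0,0),s,off)
    cv2.imwrite(f'pics/z_{n}.png',np.vstack([im,im2]) if n=='top' else np.hstack([im,im2])[:, :1200])
E
python3 -c "
import cv2
for n in('top','side'):
    i=cv2.imread(f'pics/z_{n}.png');print(i.shape);k=min(800/i.shape[1],600/i.shape[0],1);
    cv2.imwrite(f'pics/z1_{n}.png',cv2.resize(i,None,fx=k,fy=k,interpolation=cv2.INTER_AREA))"
```

```text
(960, 792, 3)
(600, 1200, 3)
```

View pics/z1_top.png

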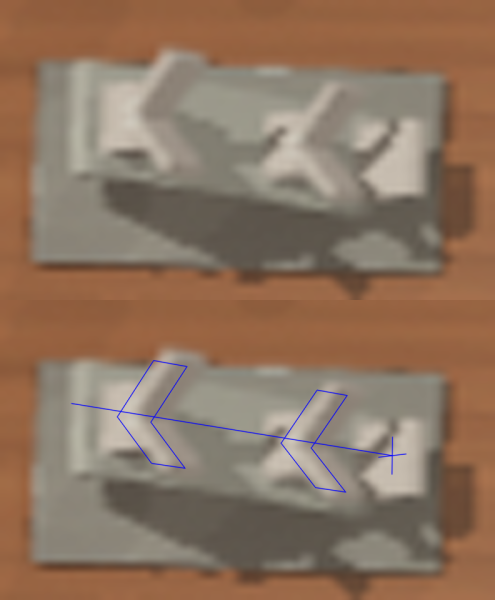

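View pics/z1_side.png

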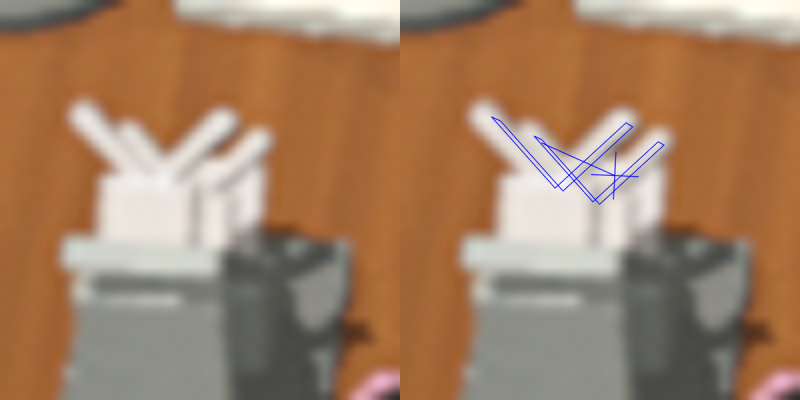

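Emit:
{"method": "play_rows", "body": {"motion": [[0.3, 0, 0, -2.8, -0.185], [0.3, 0, 0, -2.8, -0.185], [0.3, 0, 0, -2.8, -0.185], [0.3, 0, 0, -2.8, -0.185], [0.3, 0, 0, -2.8, -0.185], [0.3, 0, 0, -2.8, -0.185], [0.3, 0, 0, -2.8, -0.185], [0.3, 4.6, 3.2, 0, 0], [0.3, 4.6, 3.2, 0, 0], [0.3, 4.6, 3.2, 0, 0], [0.3, 4.6, 3.2, 0, 0], [0.3, 4.6, 3.2, 0, 0], [0.3, 4.6, 3.2, 0, 0], [0.3, 4.6, 3.2, 0, 0], [0.3, 4.6, 3.2, 0, 0], [0.3, 4.6, 3.2, 0, 0], [0.3, 4.6, 3.2, 0, 0], [0.3, 0, 0, 0, 0]]}}

```text
time: 2.4
position: [0.499, -0.1593, 0.4265]
tool_rot: [-2.208, -2.233, -0.003]
ft_force: [0.5, -0.9, 0.5]
grip_width: 0.701
```

```bash
cat >> h.py <<'E'
from scipy.spatial.transform import Rotation as Ro
def shot(n,name):
    s=ctrl.get_state(); im=optics.get_image(n); cv2.imwrite(name,np.ascontiguousarray(im[...,::-1]))
    json.dump({'p':list(s['position']),'r':list(s['tool_rot'])},open(name+'.json','w')); return s
def wpose(name):
    d=json.load(open(name+'.json')); T=np.eye(4);T[:3,:3]=Ro.from_rotvec(d['r']).as_matrix();T[:3,3]=d['p']
    return T@np.array(optics.calibration('wrist')['hand_eye'])
def wproj(name,P):
    T=wpose(name);K=np.array(optics.calibration('wrist')['K']);q=(np.atleast_2d(P)-T[:3,3])@T[:3,:3]
    th=np.arctan2(np.hypot(q[:,0],q[:,1]),q[:,2]);ph=np.arctan2(q[:,1],q[:,0])
    return np.c_[K[0,2]+K[0,0]*th*np.cos(ph),K[1,2]+K[1,1]*th*np.sin(ph)]
def wback(name,px,z):
    T=wpose(name);K=np.array(optics.calibration('wrist')['K']);px=np.atleast_2d(px)
    d=(px-K[:2,2])/K[0,0];th=np.linalg.norm(d,axis=1);u=d/th[:,None]
    v=np.c_[np.sin(th)[:,None]*u,np.cos(th)]@T[:3,:3].T
    return T[:3,3]+v*((z-T[2,3])/v[:,2])[:,None]
def wdraw(im,name,segs,col,s,off):
    for a,b in segs:
        p=(wproj(name,[a+(b-a)*t for t in np.linspace(0,1,6)])-off+.5)*s-.5
        cv2.polylines(im,[(p*8).astype(np.int32)],False,col,1,cv2.LINE_AA,3)
E
python3 - <<'E'
from h import *
n='pics/w1.png'; s=shot('wrist',n); print(s['position'],s['joint_positions'])
E
```

```text
[ 0.49902522 -0.15928479  0.42648373] [ 0.89452067  0.06405959 -0.67033371  1.38113792  0.03805705  1.70992772
  0.24160652]
```

View pics/w1.png

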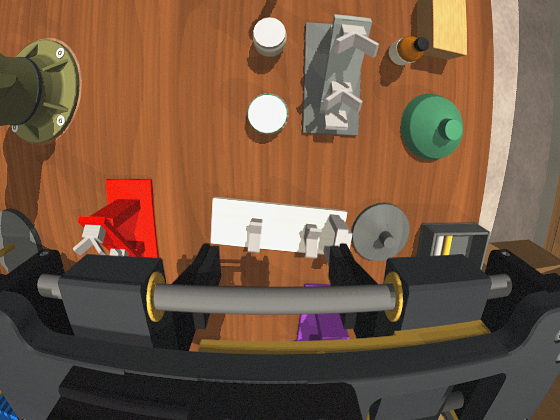

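Run:
```python
from h import *
n='pics/w1.png'
for nm,b,s in (('v',(290,0,400,150),4),('j',(200,180,365,270),4.5)):
    im,off=crop('',n,*b,s); im2=im.copy()
    wdraw(im2,n,vsegs(frame((.597,-.0215,.135),np.pi/2-.0125,np.pi/4)),(255,0,0),s,off)
    wdraw(im2,n,box(frame((.597,-.0175,0),np.pi/2-.0125),-100,100,-50,50,12),(255,0,0),s,off)
    wdraw(im2,n,jsegs(frame((.506,-.2913,0),np.arctan2(.0233,-.2487))),(0,160,0),s,off)
    o=np.hstack([im,im2]) if nm=='v' else np.vstack([im,im2]); k=min(1,800/o.shape[1],600/o.shape[0]);print(k*s,o.shape)
    cv2.imwrite(f'pics/w1{nm}.png',cv2.resize(o,None,fx=k,fy=k,interpolation=cv2.INTER_AREA))
```

```text
3.6363636363636362 (600, 880, 3)
3.333333333333333 (810, 742, 3)
```

View pics/w1v.png

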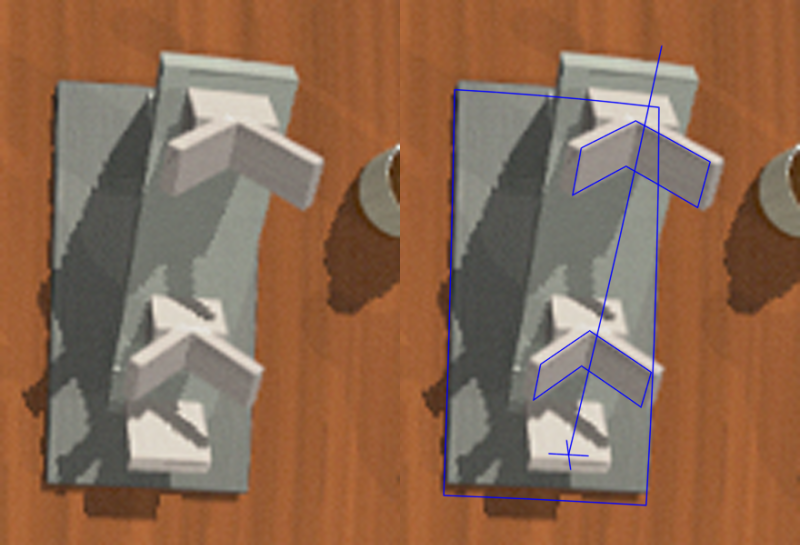

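View pics/w1j.png

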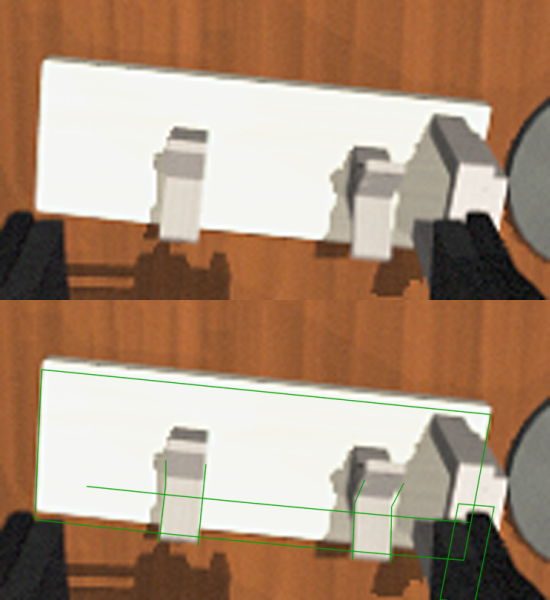

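Emit:
{"method": "play_rows", "body": {"motion": [[0.3, 2, 3.3, 4.2, 0], [0.3, 2, 3.3, 4.2, 0], [0.3, 2, 3.3, 4.2, 0], [0.3, 0, 0, 0, 0]]}}

```text
time: 2.95
position: [0.595, -0.1043, 0.2955]
tool_rot: [-2.213, -2.219, 0.005]
ft_force: [-0.7, -0.6, 0.3]
grip_width: 0.698
```

Run:
```python
from h import *
n='pics/w2.png'; s=shot('wrist',n); print(s['position'],s['tool_rot'],s['qd'])
im=cv2.imread(n)
wdraw(im,n,vsegs(frame((.597,-.0205,.135),np.pi/2-.0125,np.pi/4)),(255,0,0),1,np.zeros(2))
wdraw(im,n,box(frame((.597,-.0175,0),np.pi/2-.0125),-100,100,-50,50,12),(0,0,255),1,np.zeros(2))
cv2.imwrite('pics/w2o.png',cv2.resize(im[0:300,150:450],None,fx=2,fy=2,interpolation=cv2.INTER_CUBIC))
```

```text
[ 0.59496038 -0.10434846  0.29552815] [-2.21285448 -2.21903417  0.00509405] [ 0.03515836 -0.06590578  0.01930777 -0.05739614  0.00185119  0.04552935
  0.02299753]
```

View pics/w2o.png

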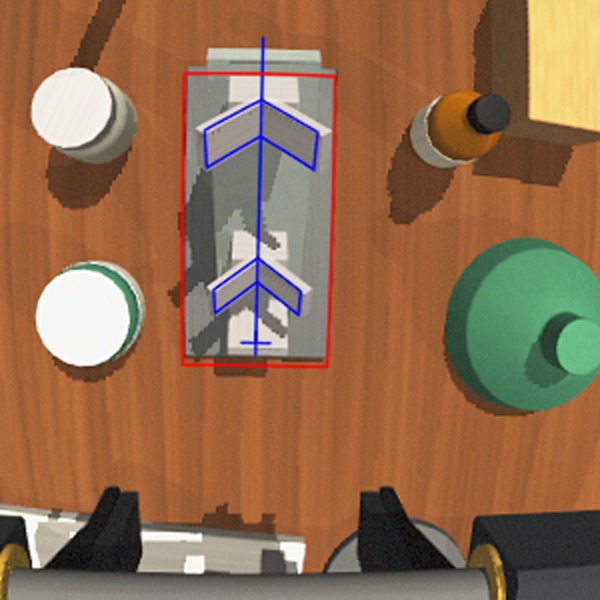

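View pics/w2.png

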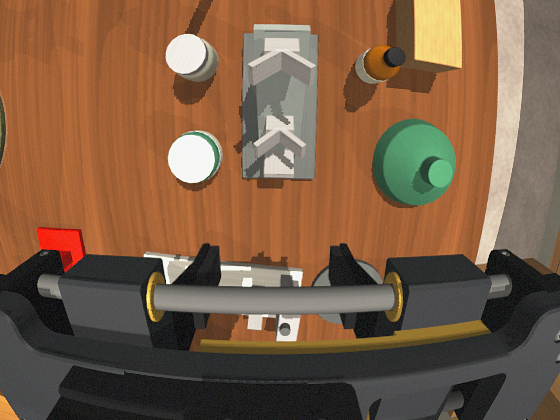

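Emit:
{"method": "play_rows", "body": {"motion": [[0.3, 4, -0.4, -2.2, 0], [0.3, 5.5, -0.4, -2.3, 0], [0.3, 5.5, -0.4, 0, 0], [0.3, 5.5, -0.4, 0, 0], [0.3, 5.5, -0.4, 0, 0], [0.3, 0, 0, 0, 0], [0.3, 0, 0, 0, 0]]}}

```text
time: 3.88
position: [0.5765, 0.1528, 0.3469]
tool_rot: [2.221, 2.217, 0.0]
ft_force: [0.1, -0.6, 0.4]
grip_width: 0.7
```

Run:
```python
from h import *
n='pics/w3.png'; s=shot('wrist',n); print(s['position'],s['tool_rot'],s['joint_positions'])
im=cv2.imread(n)
cv2.imwrite('pics/w3o.png',cv2.resize(im[0:270,120:440],None,fx=2.2,fy=2.2,interpolation=cv2.INTER_CUBIC))
print(wproj(n,[(.576,.277,.21),(.576,.28,.21)]))
```

```text
[0.57653609 0.15278952 0.34688876] [2.22128464e+00 2.21713444e+00 4.12136605e-04] [ 0.38973014  0.27118239 -0.86645708  1.3736874   0.20850911  1.58810876
 -0.45624768]
[[274.13557494  64.54713995]
 [274.12921473  61.26869031]]
```

View pics/w3o.png

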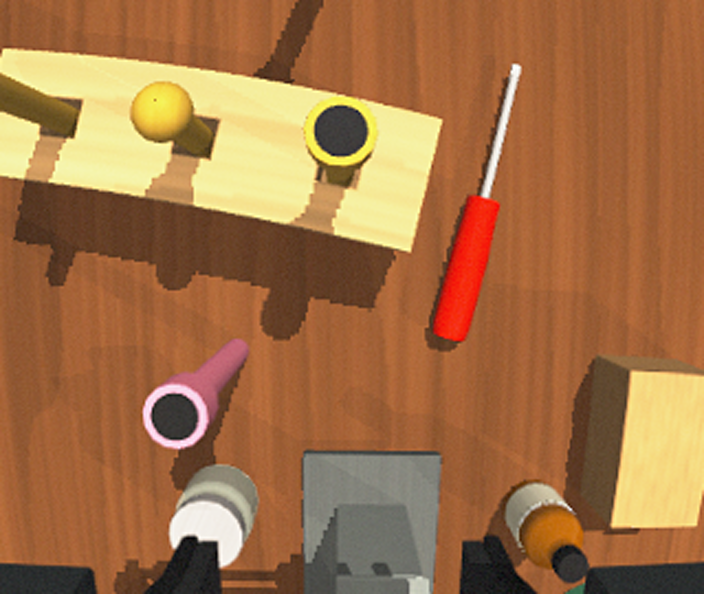

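Emit:
{"method": "play_rows", "body": {"motion": [[0.3, 4.3, 0, 0, 0], [0.3, 4.3, 0, 0, 0], [0.3, 4.3, 0, 0, 0], [0.3, 0, 0, 3.5, 0], [0.3, 0, 0, 3.5, 0], [0.3, 0, 0, 3.5, 0], [0.3, 0, 0, 3.5, 0], [0.3, 0, 0, 2.6, 0], [0.3, 0, 0, 0, 0], [0.3, 0, 0, 0, 0]]}}

```text
time: 5.18
position: [0.5771, 0.283, 0.1809]
tool_rot: [2.222, 2.219, 0.002]
ft_force: [-0.4, 0.9, -0.1]
grip_width: 0.705
```

Run:
```python
from h import *
n='pics/w4.png'; s=shot('wrist',n); print(s['position'],s['tool_rot'])
shot('side','pics/s4.png')
im,_=crop('','pics/s4.png',190,200,350,360,3.7);cv2.imwrite('pics/s4c.png',im)
```

```text
[0.57705152 0.28302631 0.18087571] [2.22224219e+00 2.21914644e+00 2.19226404e-03]
```

View pics/w4.png

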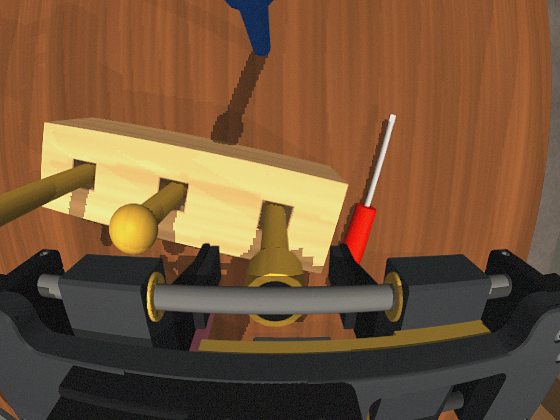

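View pics/s4c.png

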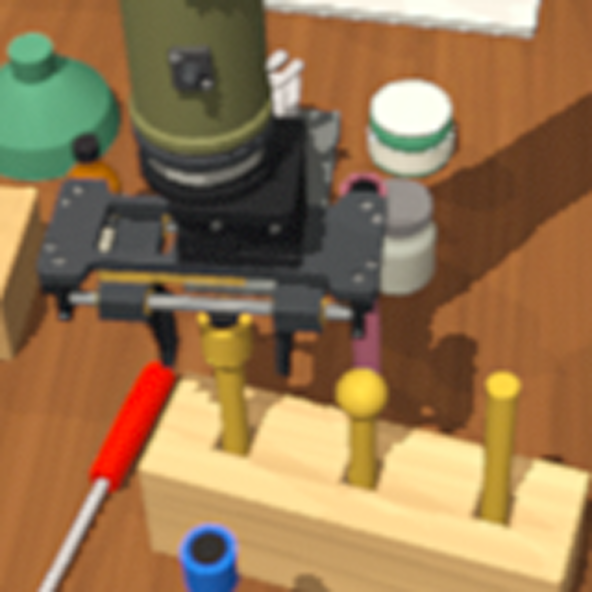

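Emit:
{"method": "play_rows", "body": {"motion": [[1, 0, 0, 0, 0], [1, 0, 0, 0, 0], [1, 0, 0, 0, 0], [1, 0, 0, 0, 0], [1, 0, 0, 0, 0], [1, 0, 0, 0, 0]], "force": 30}}

```text
time: 6.02
position: [0.5759, 0.2841, 0.1795]
tool_rot: [2.22, 2.222, 0.0]
ft_force: [0.8, 0.2, -0.3]
grip_width: 0.336
```

Run:
```python
from h import *
O=np.array([.597,-.0205,.135]); d=np.array([np.sin(.0125),np.cos(.0125),0])
sg=.1805
for i,th in enumerate(np.radians([0,0,5,10,15,20,25,30,35,40,45])):
    ph=np.pi/4-th; c=(9*np.sqrt(1+1/np.cos(ph)**2)-12.728)/1000
    C=np.array([(-.06-c),(-.06+c)])/np.sqrt(2)
    dd=.032+.007*np.degrees(th)/45
    F=C-dd*np.array([np.sin(th),np.cos(th)])
    if i==0: F=F+[-.012,0]
    G=F+sg*np.array([np.sin(th),np.cos(th)])
    t=O+d*G[0]+[0,0,G[1]-.011]
    print(round(np.degrees(th)),'foot uv',np.round(F*1000,1),'TCP',np.round(t,4))
```

```text
0 foot uv [-56.4 -72.4] TCP [ 0.5963 -0.0769  0.2321]
0 foot uv [-44.4 -72.4] TCP [ 0.5964 -0.0649  0.2321]
5 foot uv [-46.7 -73.6] TCP [ 0.5966 -0.0515  0.2302]
10 foot uv [-49.3 -74.4] TCP [ 0.5968 -0.0385  0.2273]
15 foot uv [-52.  -74.9] TCP [ 0.5969 -0.0258  0.2235]
20 foot uv [-54.9 -74.9] TCP [ 0.5971 -0.0137  0.2187]
25 foot uv [-57.9 -74.7] TCP [ 0.5972 -0.0021  0.2129]
30 foot uv [-60.9 -74. ] TCP [0.5974 0.0088 0.2063]
35 foot uv [-64. -73.] TCP [0.5975 0.0191 0.1988]
40 foot uv [-67.  -71.7] TCP [0.5976 0.0285 0.1906]
45 foot uv [-70. -70.] TCP [0.5977 0.0371 0.1816]
```

Emit:
{"method": "play_rows", "body": {"motion": [[1, 0, 0, -2, 0], [1, 0, 0, -3, 0], [1, 0, 0, -4, 0], [1, 0, 0, -4, 0], [1, 0, 0, -4, 0], [1, 0, 0, -2, 0], [1, 0, 0, 0, 0]]}}

```text
time: 6.9
position: [0.5758, 0.285, 0.3721]
tool_rot: [2.219, 2.223, 0.006]
ft_force: [-0.4, 0.9, -3.2]
grip_width: 0.337
```

Emit:
{"method": "play_rows", "body": {"motion": [[1, -2, 0, 0, 0], [1, -4, 0.3, 0, 0], [1, -4.5, 0.3, 0, 0], [1, -4.5, 0.3, 0, 0], [1, -4.5, 0.3, 0, 0], [1, -4.5, 0.3, 0, 0], [1, -4.5, 0.3, 0, 0], [1, -4.5, 0.3, 0, 0], [1, -3, 0, 0, 0], [1, 0, 0, 0, 0], [1, 0, 0, 0, 0]]}}

```text
time: 8.28
position: [0.5966, -0.0747, 0.3688]
tool_rot: [-2.218, -2.222, 0.0]
ft_force: [0.3, 0.1, -2.5]
grip_width: 0.337
```

Run:
```python
from h import *
n='pics/w5.png'; s=shot('wrist',n); print(s['position'],s['tool_rot'],s['grip_width'],s['ft_force'])
shot('side','pics/s5.png');shot('top','pics/t5.png')
im,_=crop('','pics/s5.png',200,120,330,280,3.7);cv2.imwrite('pics/s5c.png',im)
```

```text
[ 0.59661465 -0.07470182  0.36877168] [-2.21775562e+00 -2.22245100e+00  2.42668483e-04] 0.33684356678528077 [ 0.32286536  0.12358728 -2.48655261]
```

View pics/s5c.png

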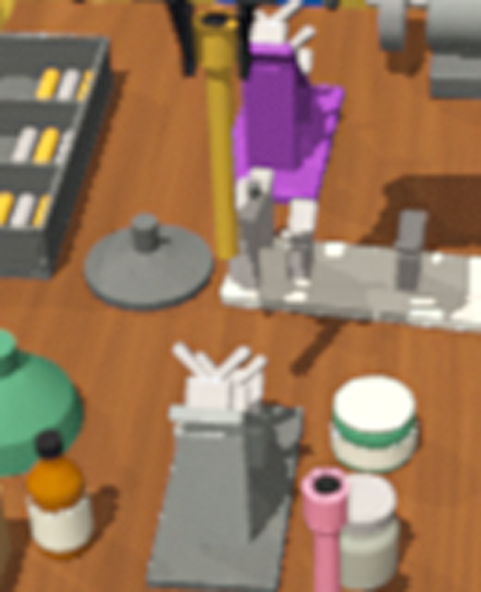

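View pics/w5.png

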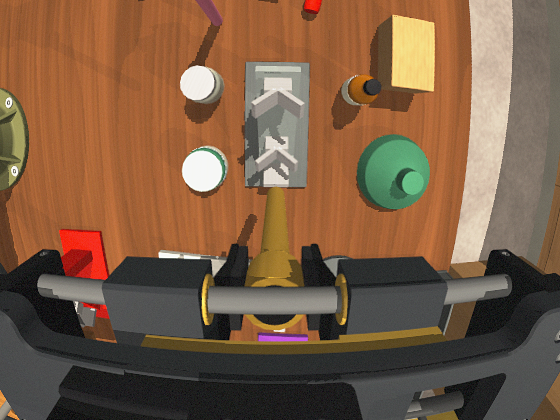

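Emit:
{"method": "play_rows", "body": {"motion": [[1, -0.2, 0, 3, 0], [1, 0, 0, 3.5, 0], [1, 0, 0, 3.5, 0], [1, 0, 0, 2, 0], [1, 0, 0, 1.7, 0], [1, 0, 0, 0, 0], [1, 0, 0, 0, 0]]}}

```text
time: 9.3
position: [0.5978, -0.0777, 0.2337]
tool_rot: [2.219, 2.222, 0.002]
ft_force: [0.9, 0.4, -2.7]
grip_width: 0.335
```

Run:
```python
from h import *
s=shot('side','pics/s6.png'); print(s['position'],s['tool_rot'],s['grip_width'],s['ft_force'])
im,_=crop('','pics/s6.png',200,120,330,280,3.7);cv2.imwrite('pics/s6c.png',im)
```

```text
[ 0.59782497 -0.07771626  0.23371224] [2.21907401e+00 2.22167877e+00 1.83181155e-03] 0.33481657316688773 [ 0.93498685  0.3744668  -2.68440827]
```

View pics/s6c.png

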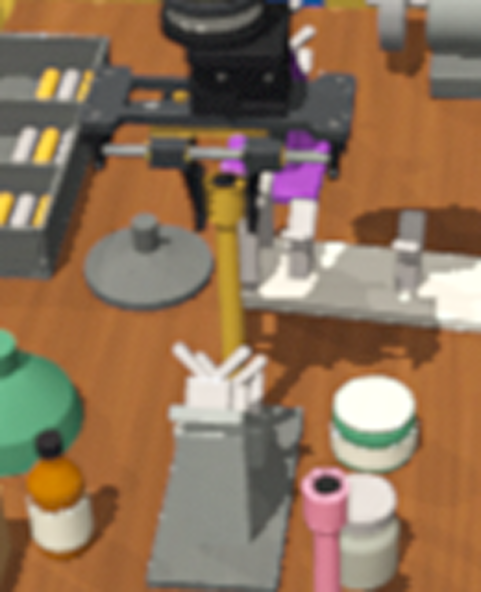

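Emit:
{"method": "play_rows", "body": {"motion": [[1, 0.65, 0, 0.1, 0], [1, 0.65, 0, 0.1, 0], [1, 0.67, 0, 0.1, 0], [1, 0.67, 0, 0.1, 0], [1, 0.65, 0, 0.15, 0], [1, 0.65, 0, 0.15, 0], [1, 0.64, 0, 0.19, 0], [1, 0.64, 0, 0.19, 0], [1, 0, 0, 0, 0]], "force": 15}}

```text
time: 10.48
position: [0.5969, -0.0248, 0.2215]
tool_rot: [-2.219, -2.224, -0.0]
ft_force: [0.8, -1.1, -1.2]
grip_width: 0.338
```

Run:
```python
from h import *
s=shot('side','pics/s7.png'); print(s['position'],s['tool_rot'],s['grip_width'],s['ft_force'])
im,_=crop('','pics/s7.png',200,120,330,280,3.7);cv2.imwrite('pics/s7c.png',im)
shot('wrist','pics/w7.png')
```

```text
[ 0.59689481 -0.02475865  0.22149091] [-2.21862817e+00 -2.22370398e+00 -7.40848210e-05] 0.33820405661422714 [ 0.79479698 -1.13939962 -1.16669208]
```

View pics/s7c.png

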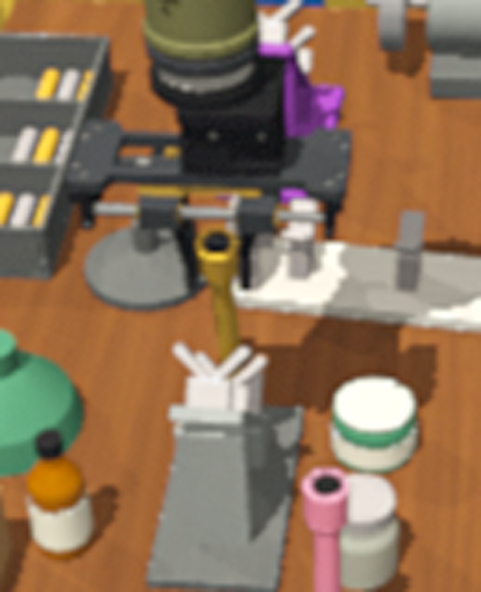

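View pics/w7.png

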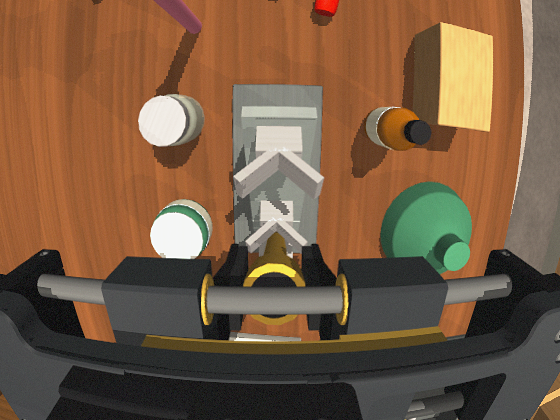

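Emit:
{"method": "play_rows", "body": {"motion": [[1, 0.57, 0, 0.05, 0], [1, 0.57, 0, 0.15, 0], [1, 0.58, 0, 0.28, 0], [1, 0.58, 0, 0.29, 0], [1, 0.55, 0, 0.32, 0], [1, 0.55, 0, 0.32, 0], [1, 0.53, 0, 0.36, 0], [1, 0.53, 0, 0.36, 0], [1, 0.48, 0, 0.4, 0], [1, 0.48, 0, 0.4, 0], [1, 0, 0, 0, 0]]}}

```text
time: 11.95
position: [0.5968, 0.0291, 0.1921]
tool_rot: [-2.219, -2.223, 0.0]
ft_force: [-0.1, -0.3, -0.6]
grip_width: 0.338
```

Run:
```python
from h import *
s=shot('side','pics/s8.png'); print(s['position'],s['tool_rot'],s['grip_width'],s['ft_force'])
im,_=crop('','pics/s8.png',200,120,330,280,3.7);cv2.imwrite('pics/s8c.png',im)
shot('wrist','pics/w8.png')
```

```text
[0.59677126 0.02908068 0.1920532 ] [-2.21905679e+00 -2.22331728e+00  3.36285631e-04] 0.3382190515407813 [-0.09681518 -0.29120093 -0.63948045]
```

View pics/s8c.png

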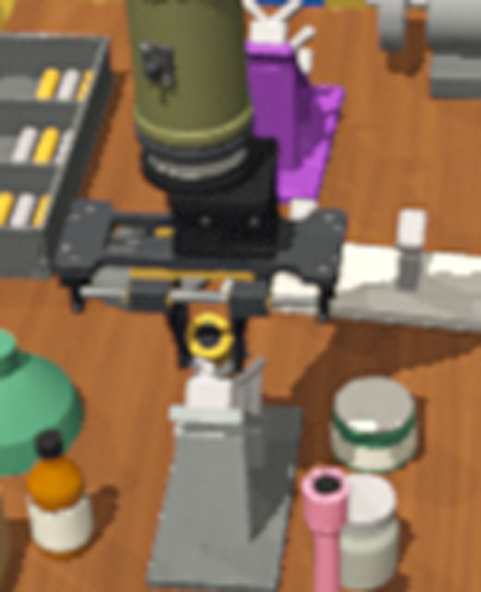

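View pics/w8.png

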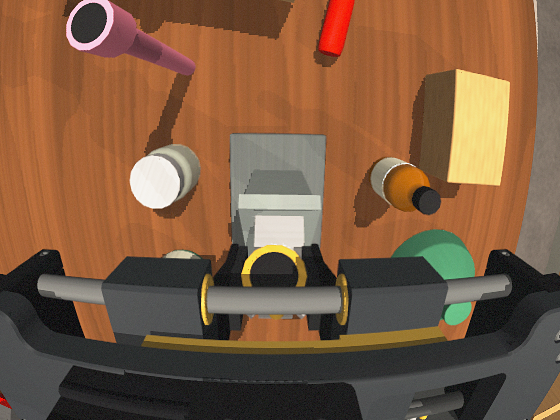

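Emit:
{"method": "play_rows", "body": {"motion": [[1, 0.32, 0, 0.28, 0], [1, 0.32, 0, 0.28, 0], [1, 0.3, 0, 0.3, 0], [1, 0, 0, 0, 0], [1, 0, 0, 0, 0]]}}

```text
time: 12.68
position: [0.5977, 0.0372, 0.1841]
tool_rot: [2.22, 2.221, 0.001]
ft_force: [3.4, -2.7, 0.9]
grip_width: 0.339
```

Run:
```python
from h import *
s=shot('side','pics/s9.png'); print(s['position'],s['tool_rot'],s['grip_width'],s['ft_force'],s['torque'])
im,_=crop('','pics/s9.png',215,170,305,260,6.5);cv2.imwrite('pics/s9c.png',im)
shot('top','pics/t9.png')
im,_=crop('','pics/t9.png',225,150,315,220,6.5);cv2.imwrite('pics/t9c.png',im)
```

```text
[0.59771884 0.03722998 0.18409486] [2.22004980e+00 2.22059825e+00 1.11449935e-03] 0.3394579506941403 [ 3.35713648 -2.68362923  0.91199479] [-0.73038265 -0.83661537  0.05612078]
```

View pics/s9c.png

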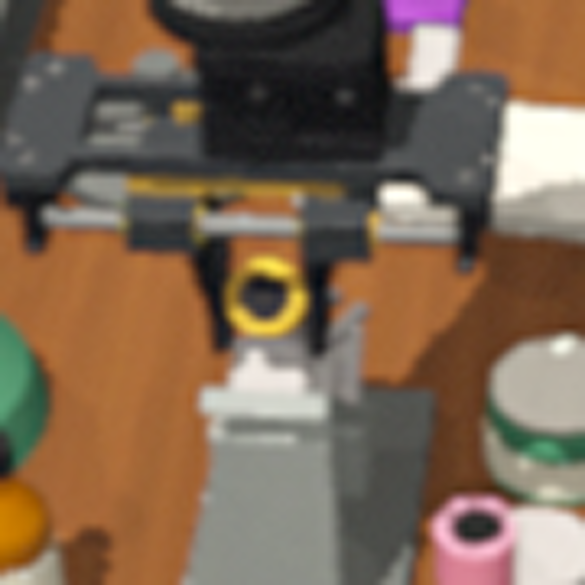

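View pics/t9c.png

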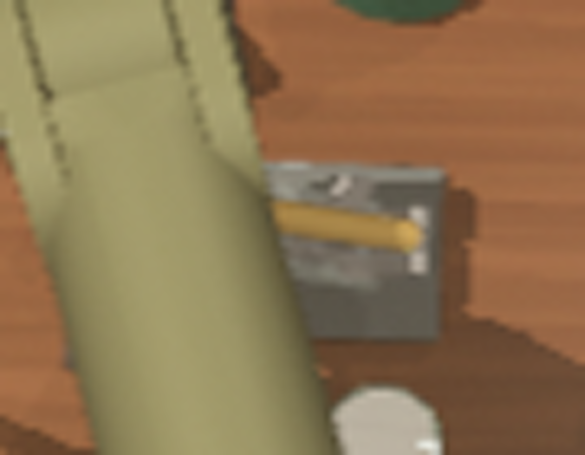

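Emit:
{"method": "play_rows", "body": {"motion": [[1, 0, 0.1, 0, 0], [1, 0, 0, 0, 0]]}}

```text
time: 13.02
position: [0.5979, 0.0374, 0.184]
tool_rot: [2.221, 2.222, -0.001]
ft_force: [1.7, -4.4, 4.0]
grip_width: 0.332
```

Emit:
{"method": "play_rows", "body": {"motion": [[1, 0, 0.05, -0.05, 0], [0.6, 0, 0, 0, 0], [0.5, 0, 0, 0, 0], [0.35, 0, 0, 0, 0], [0.35, 0, 0, 0, 0]]}}

```text
time: 13.65
position: [0.5982, 0.0385, 0.1842]
tool_rot: [-2.219, -2.223, -0.0]
ft_force: [0.4, -0.1, 0.1]
grip_width: 0.613
```

Run:
```python
from h import *
s=shot('side','pics/s10.png'); print(s['position'],s['grip_width'],s['ft_force'],s['torque'])
im,_=crop('','pics/s10.png',215,170,305,260,6.5);cv2.imwrite('pics/s10c.png',im)
shot('wrist','pics/w10.png')
```

```text
[0.59820978 0.03852424 0.18421022] 0.6133857494696185 [ 0.42215523 -0.11420299  0.07121983] [-0.03248964 -0.14319353 -0.04268599]
```

View pics/s10c.png

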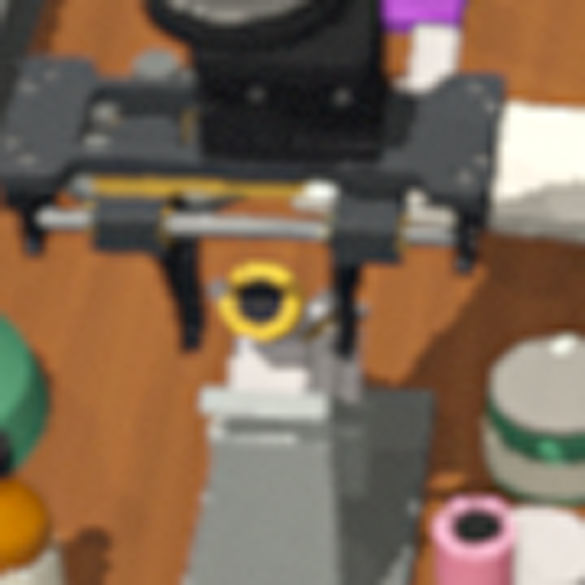

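View pics/w10.png

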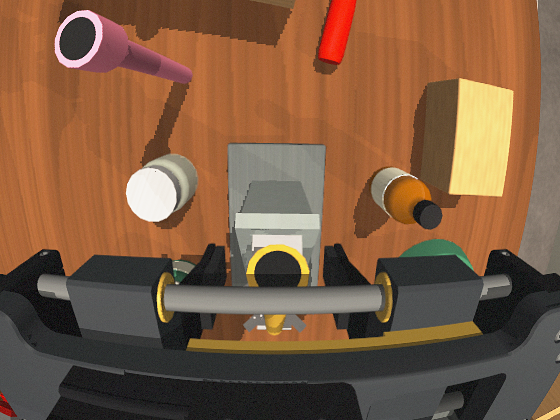

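Emit:
{"method": "play_rows", "body": {"motion": [[0.35, 0, 0, -1, 0], [0.35, 0, 0, -2.5, 0], [0.3, 0, 0, -3, 0], [0.3, -1, 0, -3, 0], [0.3, -3, 0, -3, 0], [0.3, -4, 0, 0, 0], [0.3, -4, 0, 0, 0], [0.3, -2, 0, 0, 0], [0.3, 0, 0, 0, 0]]}}

```text
time: 14.88
position: [0.5985, -0.1032, 0.3093]
tool_rot: [-2.223, -2.219, -0.0]
ft_force: [0.6, 0.2, -0.1]
grip_width: 0.702
```

Run:
```python
from h import *
n='pics/w11.png'; s=shot('wrist',n); print(s['position'],s['tool_rot'],s['qd'].max())
im=cv2.imread(n)
wdraw(im,n,vsegs(frame((.599,-.0205,.135),np.pi/2-.0125,np.pi/4)),(255,0,0),1,np.zeros(2))
o=np.hstack([cv2.imread(n)[0:270,180:380],im[0:270,180:380]])
cv2.imwrite('pics/w11o.png',cv2.resize(o,None,fx=2,fy=2,interpolation=cv2.INTER_CUBIC))
shot('side','pics/s11.png')
im,_=crop('','pics/s11.png',215,170,305,260,6.5);cv2.imwrite('pics/s11c.png',im)
```

```text
[ 0.59852371 -0.10322883  0.30933034] [-2.22300218e+00 -2.21937552e+00 -1.83591739e-04] 0.014071334637879851
```

View pics/w11o.png

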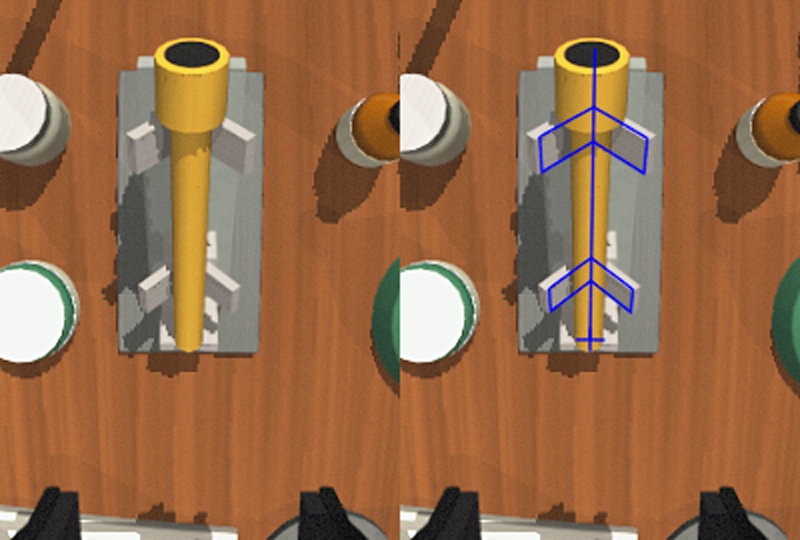

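View pics/s11c.png

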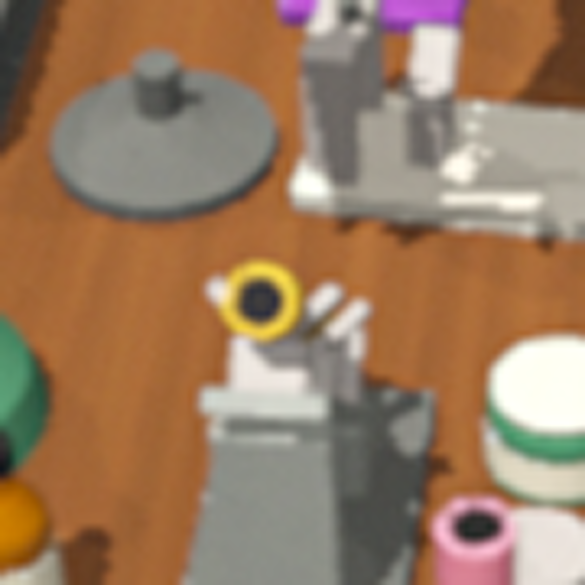

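Emit:
{"method": "play_rows", "body": {"motion": [[0.3, 3.8, 0.05, 0, 0], [0.3, 3.8, 0, 0, 0], [0.3, 0, 0, 4, 0], [0.3, 0, 0, 5, 0], [0.3, 0, 0, 4, 0], [0.3, 0, 0, 2, 0], [0.3, 0, 0, 1.5, 0], [0.3, 0, 0, 0, 0], [0.3, 0, 0, 0, 0]]}}

```text
time: 16.1
position: [0.6, -0.0258, 0.1458]
tool_rot: [2.219, 2.221, 0.002]
ft_force: [-0.1, 0.1, 0.1]
grip_width: 0.7
```

Run:
```python
from h import *
n='pics/w12.png'; s=shot('wrist',n); print(s['position'],s['tool_rot'],s['ft_force'])
shot('side','pics/s12.png')
im,_=crop('','pics/s12.png',205,150,325,270,5);cv2.imwrite('pics/s12c.png',im)
```

```text
[ 0.60000739 -0.02582759  0.14577782] [2.21900445 2.22139928 0.00236814] [-0.09941345  0.14002663  0.07132212]
```

View pics/w12.png

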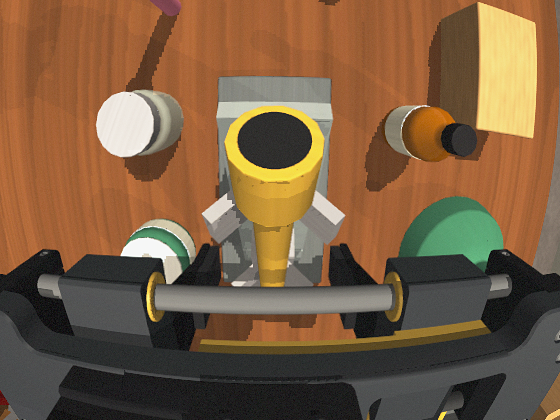

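View pics/s12c.png

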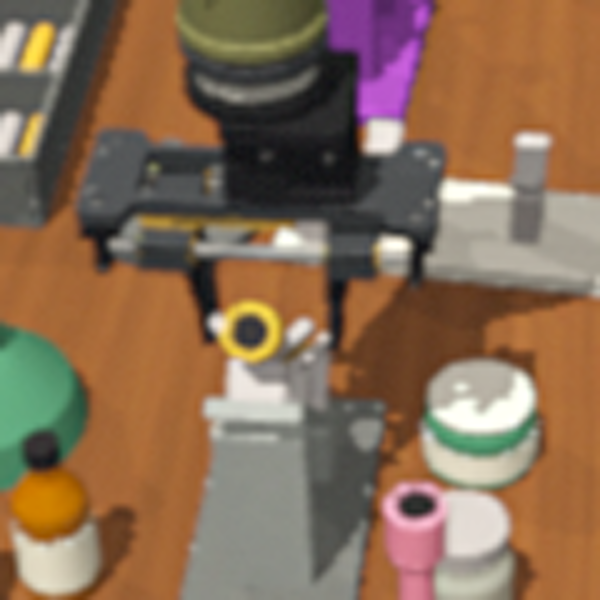

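Emit:
{"method": "play_rows", "body": {"motion": [[0.3, -0.15, 0, 1, 0], [0.3, 0, 0, 0.8, 0], [0.3, 0, 0, 0.45, 0], [0.3, 0, 0, 0, 0], [0.3, 0, 0, 0, 0]]}}

```text
time: 16.82
position: [0.5991, -0.0275, 0.1219]
tool_rot: [2.22, 2.223, 0.0]
ft_force: [0.2, 0.4, 0.8]
grip_width: 0.698
```

Clear, no contact. Close round the middle.

Emit:
{"method": "play_rows", "body": {"motion": [[1, 0, 0, 0, 0], [1, 0, 0, 0, 0], [1, 0, 0, 0, 0], [1, 0, 0, 0, 0], [1, 0, 0, 0, 0], [1, 0, 0, 0, 0], [1, 0, 0, 0, 0]], "force": 40}}

```text
time: 17.7
position: [0.599, -0.0276, 0.1218]
tool_rot: [-2.22, -2.222, 0.0]
ft_force: [-0.8, -0.8, 1.4]
grip_width: 0.197
```

Run:
```python
from h import *
n='pics/w13.png'; s=shot('wrist',n); print(s['position'],s['grip_width']*87,s['ft_force'])
```

```text
[ 0.59895004 -0.02756966  0.12184857] 17.114493365333978 [-0.77684345 -0.83062956  1.40295296]
```

View pics/w13.png

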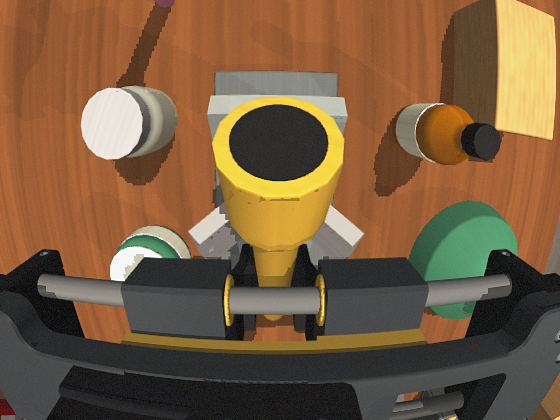

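Emit:
{"method": "play_rows", "body": {"motion": [[1, 0, 0, -0.7, 0], [1, 0, 0, -1.5, 0], [1, 0, 0, -3, 0], [1, 0, 0, -3.5, 0], [1, 0, 0, -4, 0], [1, 0, 0, -4, 0], [1, 0, 0, -2, 0], [1, 0, 0, 0, 0]]}}

```text
time: 18.75
position: [0.5999, -0.0271, 0.3114]
tool_rot: [2.217, 2.221, 0.004]
ft_force: [-0.7, 0.0, -2.8]
grip_width: 0.194
```

Run:
```python
from h import *
n='pics/w14.png'; s=shot('wrist',n); print(s['position'],s['grip_width']*87,s['ft_force'],s['joint_positions'])
shot('side','pics/s14.png')
im,_=crop('','pics/s14.png',195,110,325,270,3.7);cv2.imwrite('pics/s14c.png',im)
```

```text
[ 0.59990299 -0.02706867  0.3114015 ] 16.885901542721143 [-0.71309074  0.00583999 -2.83607317] [ 0.64906033  0.26883022 -0.79700323  1.43301514  0.19251724  1.51519609
 -0.13828389]
```

View pics/w14.png

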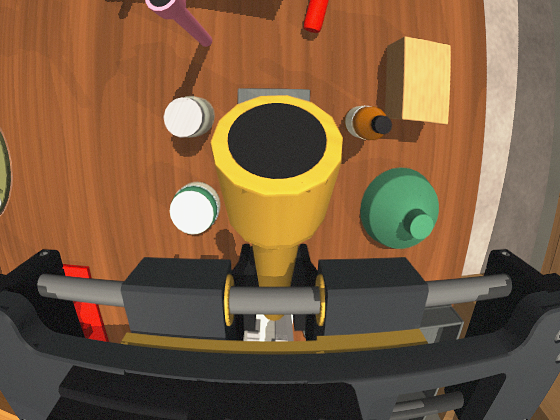

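View pics/s14c.png

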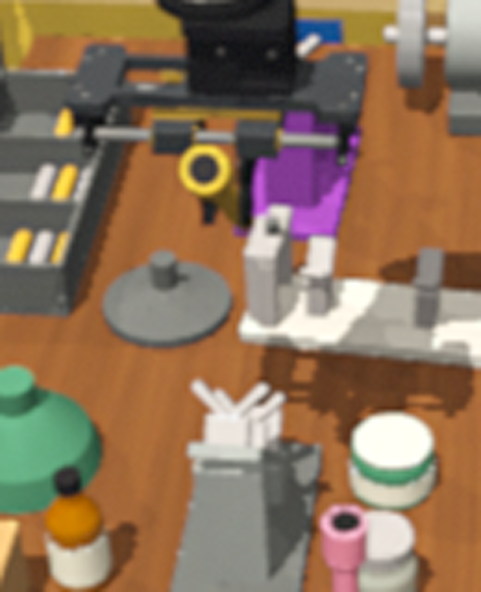

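Emit:
{"method": "play_rows", "body": {"motion": [[1, -3, -1.1, 0, 0], [1, -4.6, -1.8, 0, 0], [1, -4.6, -1.8, 0, 0], [1, -4.6, -1.8, 0, 0], [1, -4.6, -1.8, 0, 0], [1, -4.6, -1.7, 0, 0], [1, 0, 0, 0, -0.18], [1, 0, 0, 0, -0.185], [1, 0, 0, 0, -0.185], [1, 0, 0, 0, -0.185], [1, 0, 0, 0, -0.185], [1, 0, 0, 0, -0.185], [1, 0, 0, 0, -0.185], [1, 0, 0, 0, -0.185], [1, 0, 0, 0, 0], [1, 0, 0, 0, 0]]}}

```text
time: 20.85
position: [0.4989, -0.2875, 0.308]
tool_rot: [-0.154, -3.137, -0.001]
ft_force: [-0.4, -1.1, -2.6]
grip_width: 0.198
```

Run:
```python
from h import *
n='pics/w15.png'; s=shot('wrist',n); print(s['position'],s['tool_rot'],s['grip_width']*87,s['ft_force'],s['joint_positions'])
R=Ro.from_rotvec(s['tool_rot']).as_matrix();print(R[:,0],np.arctan2(R[1,0],R[0,0]))
shot('side','pics/s15.png')
shot('top','pics/t15.png')
```

```text
[ 0.49889569 -0.28753555  0.30803899] [-1.53628271e-01 -3.13669804e+00 -1.19937564e-03] 17.20850728709835 [-0.40036039 -1.071857   -2.63221939] [ 1.15683809  0.21017462 -0.79333808  1.49465374  0.14925459  1.50052138
  1.83678793]
[-0.99521321  0.09772052  0.00117047] 3.0437158705833127
```

View pics/w15.png

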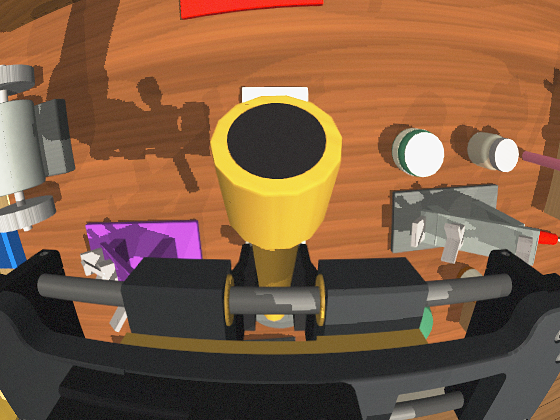

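View pics/s15.png

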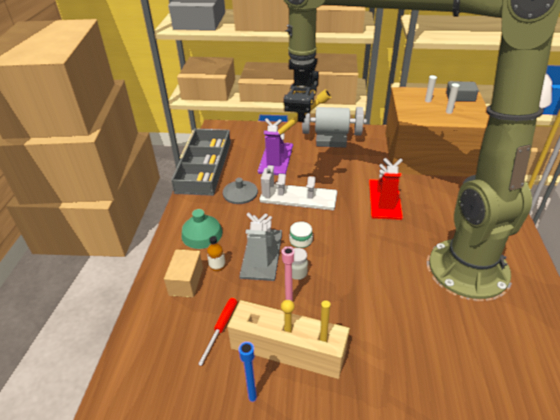

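View pics/t15.png

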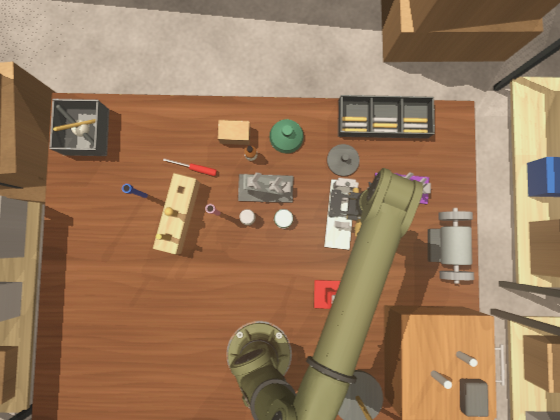

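Run:
```python
from h import *
np.set_printoptions(precision=4,suppress=True)
f=lambda a,ox,oy,s:(np.array(a)+.5)/s+[ox,oy]-.5
c=f([(43,60),(490,104),(37,212)],200,180,3.3333)
print(wback('pics/w1.png',c,.014))
im,off=crop('','pics/w15.png',225,70,325,110,8); 
wdraw(im,'pics/w15.png',jsegs(frame((.506,-.287,0),np.arctan2(.0233,-.2487))),(0,160,0),8,off); cv2.imwrite('pics/w15c.png',im)
# w2 view too
im,off=crop('','pics/w2.png',140,235,310,345,4.5); im0=im.copy()
wdraw(im,'pics/w2.png',jsegs(frame((.506,-.287,0),np.arctan2(.0233,-.2487))),(0,160,0),4.5,off); cv2.imwrite('pics/w2j.png',im)
# w11
im,off=crop('','pics/w11.png',140,225,310,345,4.5)
wdraw(im,'pics/w11.png',jsegs(frame((.506,-.287,0),np.arctan2(.0233,-.2487))),(0,160,0),4.5,off); cv2.imwrite('pics/w11j.png',im)
# side clear
im,off=crop('side','pics/s15.png',235,155,345,225,7)
draw(im,'side',jsegs(frame((.506,-.287,0),np.arctan2(.0233,-.2487))),(0,160,0),7,off); cv2.imwrite('pics/s15j.png',im)
```

```text
[[ 0.3889 -0.2303  0.014 ]
 [ 0.6361 -0.2529  0.014 ]
 [ 0.3809 -0.3206  0.014 ]]
```

View pics/w15c.png

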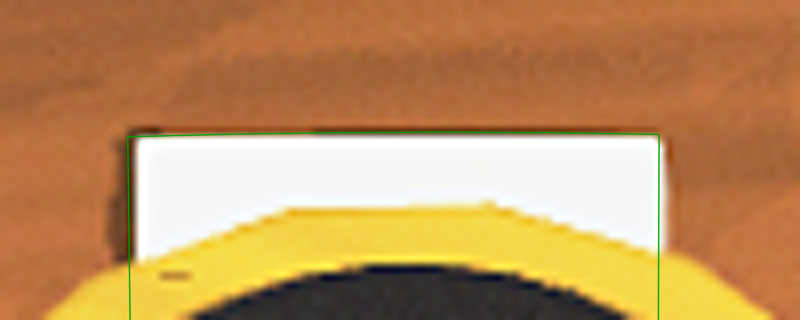

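View pics/w2j.png

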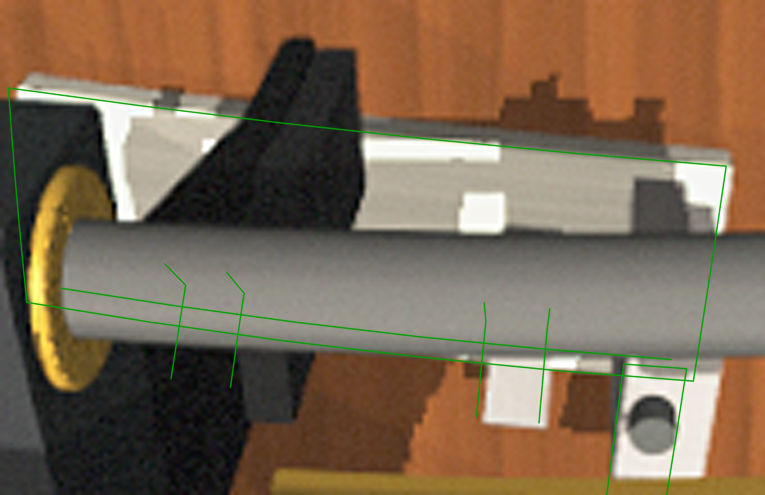

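View pics/s15j.png

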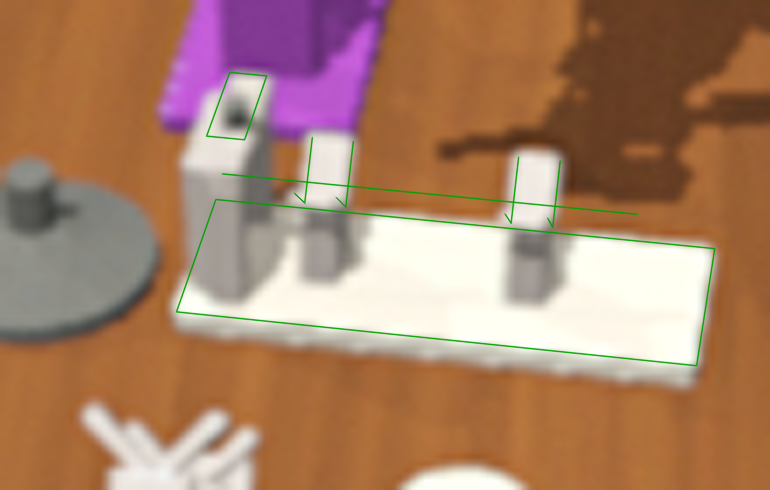

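Emit:
{"method": "play_rows", "body": {"motion": [[1, 0, 0.25, 3, 0], [1, 0, 0, 4, 0], [1, 0, 0, 4, 0], [1, 0, 0, 3.5, 0], [1, 0, 0, 1.8, 0], [1, 0, 0, 0, 0], [1, 0, 0, 0, 0]]}}

```text
time: 21.88
position: [0.5006, -0.2856, 0.1474]
tool_rot: [0.149, 3.136, -0.002]
ft_force: [-0.2, -1.4, -2.1]
grip_width: 0.195
```

Run:
```python
from h import *
n='pics/w16.png'; s=shot('wrist',n); print(s['position'],s['tool_rot'],s['grip_width']*87,s['ft_force'])
shot('side','pics/s16.png')
im,off=crop('side','pics/s16.png',235,125,345,225,6); cv2.imwrite('pics/s16c.png',im)
shot('top','pics/t16.png');im,off=crop('side','pics/t16.png',300,150,400,260,5); cv2.imwrite('pics/t16c.png',im)
```

```text
[ 0.50060002 -0.28557428  0.14742472] [ 1.49040211e-01  3.13579892e+00 -2.02173755e-03] 16.950832904422246 [-0.20273154 -1.38892083 -2.06121358]
```

View pics/s16c.png

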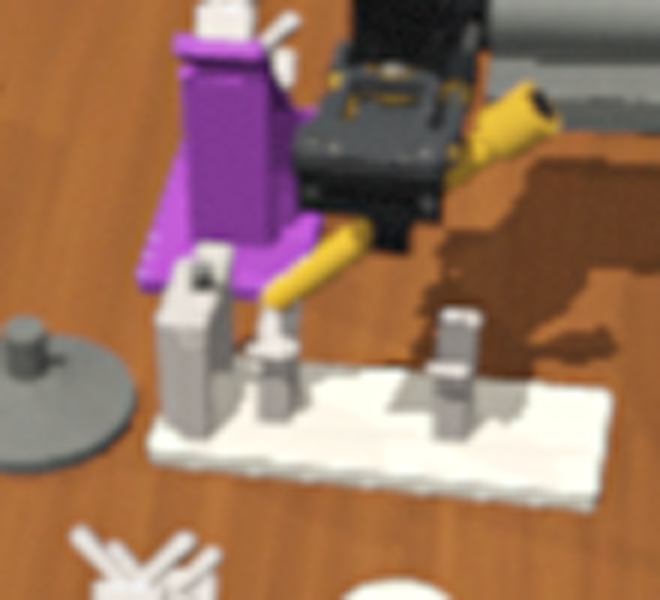

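View pics/w16.png

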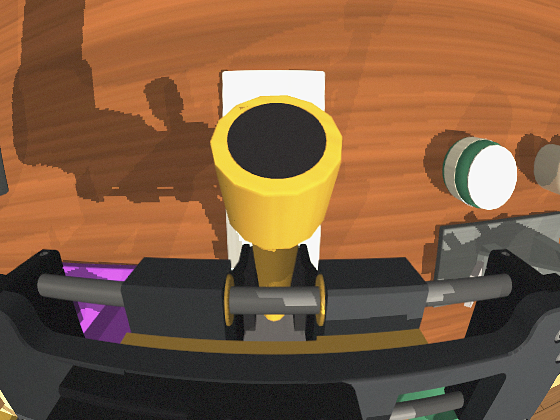

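View pics/t16c.png

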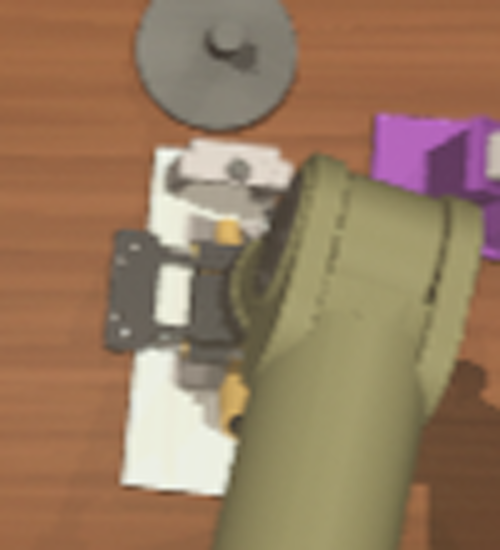

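Emit:
{"method": "play_rows", "body": {"motion": [[1, 0, 0, 0.6, 0], [1, 0, 0, 0.6, 0], [1, 0, 0, 0.5, 0], [1, 0, 0, 0.5, 0], [1, 0, 0, 0.5, 0], [1, 0, 0, 0, 0]], "force": 25}}

```text
time: 22.78
position: [0.4993, -0.2858, 0.1189]
tool_rot: [-0.15, -3.138, 0.001]
ft_force: [-1.1, -1.9, 0.7]
grip_width: 0.196
```

Run:
```python
from h import *
shot('side','pics/s17.png');s=ctrl.get_state();print(s['position'],s['ft_force'],s['grip_width']*87)
im,off=crop('side','pics/s17.png',235,125,345,225,6); cv2.imwrite('pics/s17c.png',im)
```

```text
[ 0.49952188 -0.28580843  0.11912257] [-2.169391   -0.54004413  1.45575083] 17.291193106034413
```

View pics/s17c.png

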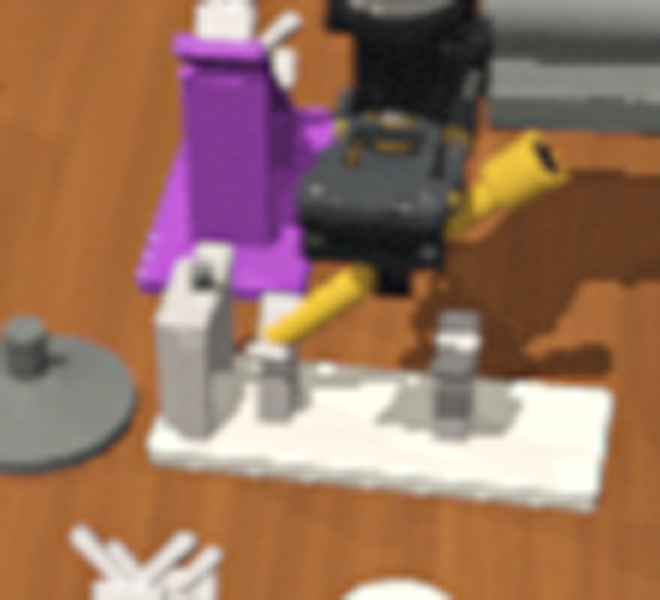

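Emit:
{"method": "play_rows", "body": {"motion": [[1, 0, 0, 0.4, 0], [1, 0, 0, 0.4, 0], [1, 0, 0, 0.4, 0], [1, 0, 0, 0.4, 0], [1, 0, 0, 0, 0]]}}

```text
time: 23.45
position: [0.4987, -0.2857, 0.1028]
tool_rot: [-0.15, -3.137, 0.001]
ft_force: [-2.7, -1.2, 2.2]
grip_width: 0.201
```

Run:
```python
from h import *
shot('side','pics/s18.png');s=ctrl.get_state();print(s['position'],s['ft_force'],s['grip_width']*87)
im,off=crop('side','pics/s18.png',235,125,345,225,6); cv2.imwrite('pics/s18c.png',im)
```

```text
[ 0.49896584 -0.28562562  0.10293259] [-3.95462776 -0.89352672  2.28970596] 17.32361049900153
```

View pics/s18c.png

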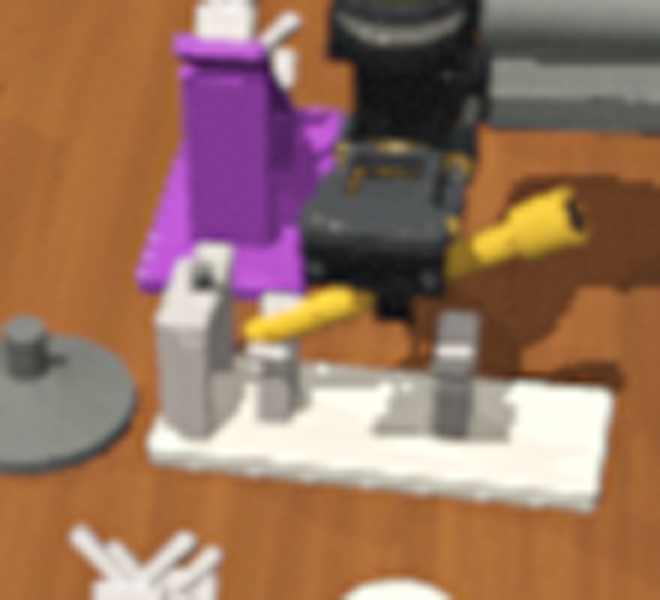

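Emit:
{"method": "play_rows", "body": {"motion": [[1, 0.1, 0, 0.4, 0], [1, 0.1, 0, 0.4, 0], [1, 0.1, 0, 0.4, 0], [1, 0.1, 0, 0.4, 0], [1, 0.1, 0, 0.4, 0], [1, 0, 0, 0.4, 0], [1, 0, 0, 0.3, 0], [1, 0, 0, 0, 0]]}}

```text
time: 24.5
position: [0.4945, -0.2846, 0.0756]
tool_rot: [-0.149, -3.138, -0.0]
ft_force: [-1.5, -0.9, 0.1]
grip_width: 0.197
```

Run:
```python
from h import *
shot('side','pics/s19.png');s=ctrl.get_state();print(s['position'],s['ft_force'],s['grip_width']*87)
im,off=crop('side','pics/s19.png',235,125,345,225,6); cv2.imwrite('pics/s19c.png',im)
```

```text
[ 0.49460723 -0.28463594  0.0757432 ] [-0.34459634 -1.63807231 -1.21082867] 17.23639415342431
```

View pics/s19c.png

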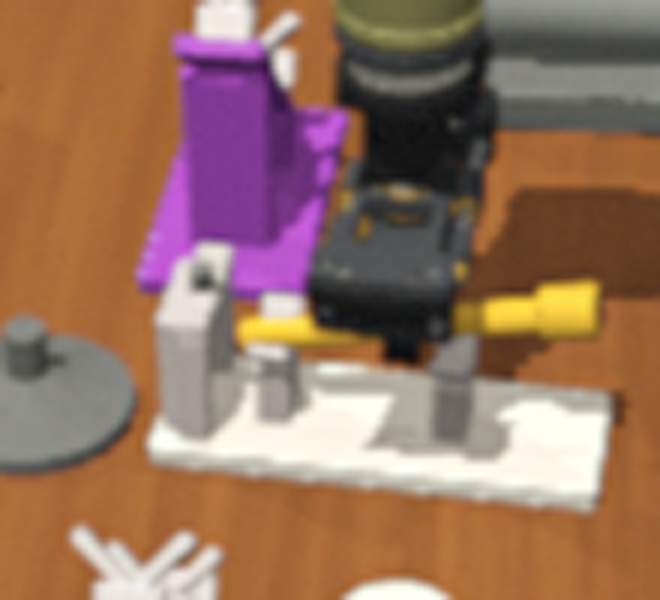

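Emit:
{"method": "play_rows", "body": {"motion": [[1, 0, 0, 0.4, 0], [1, 0, 0, 0.4, 0], [1, 0, 0, 0.3, 0], [1, 0, 0, 0.2, 0], [1, 0, 0, 0, 0]]}}

```text
time: 25.18
position: [0.4944, -0.2846, 0.0626]
tool_rot: [-0.149, -3.138, -0.0]
ft_force: [-1.0, -1.9, -2.0]
grip_width: 0.197
```

Run:
```python
from h import *
shot('side','pics/s20.png');s=ctrl.get_state();print(s['position'],s['ft_force'],s['grip_width']*87)
im,off=crop('side','pics/s20.png',235,125,345,225,6); cv2.imwrite('pics/s20c.png',im)
shot('wrist','pics/w20.png')
```

```text
[ 0.4944487  -0.28467107  0.06275293] [-1.26978919 -0.56560988 -0.98209914] 17.4092896669918
```

View pics/s20c.png

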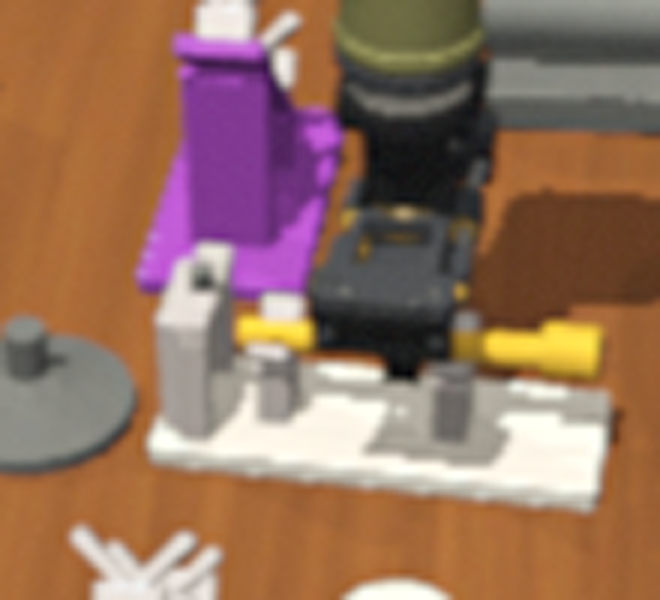

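View pics/w20.png

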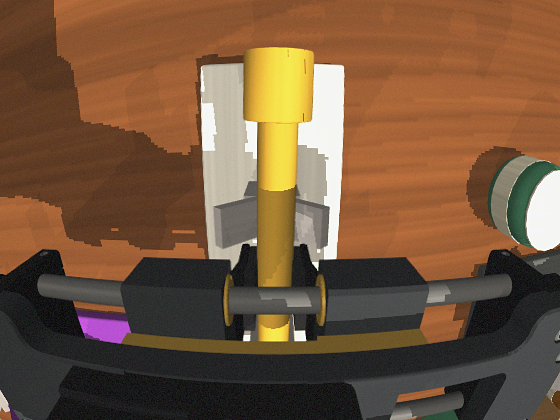

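Emit:
{"method": "play_rows", "body": {"motion": [[1, 0, -0.15, 0.1, 0], [1, 0, 0, 0.15, 0], [1, 0, 0, 0.1, 0], [1, 0, 0, 0, 0]]}}

```text
time: 25.78
position: [0.4945, -0.286, 0.0593]
tool_rot: [0.148, 3.138, 0.0]
ft_force: [-1.1, -0.8, -0.2]
grip_width: 0.197
```

Emit:
{"method": "play_rows", "body": {"motion": [[1, 0, 0, 0.1, 0], [1, 0, 0, 0.1, 0], [1, 0, 0, 0, 0]]}}

```text
time: 26.15
position: [0.4944, -0.2863, 0.0575]
tool_rot: [-0.149, -3.138, 0.0]
ft_force: [-1.1, -0.1, 1.1]
grip_width: 0.197
```

Emit:
{"method": "play_rows", "body": {"motion": [[0.75, 0, 0, 0, 0], [0.6, 0, 0, 0, 0], [0.6, 0, 0, 0, 0], [0.6, 0, 0, 0, 0]]}}

```text
time: 26.65
position: [0.4945, -0.2862, 0.0573]
tool_rot: [0.149, 3.138, -0.0]
ft_force: [0.1, 0.3, -0.2]
grip_width: 0.391
```

Run:
```python
from h import *
shot('side','pics/s21.png');s=ctrl.get_state();print(s['position'],s['ft_force'],s['grip_width']*87)
im,off=crop('side','pics/s21.png',235,125,345,225,6)
cv2.imwrite('pics/s21c.png',im)
shot('wrist','pics/w21.png')
```

```text
[ 0.49443892 -0.28619293  0.05733427] [-0.6492257  -1.59230325 -0.13860622] 34.38618777754056
```

View pics/s21c.png

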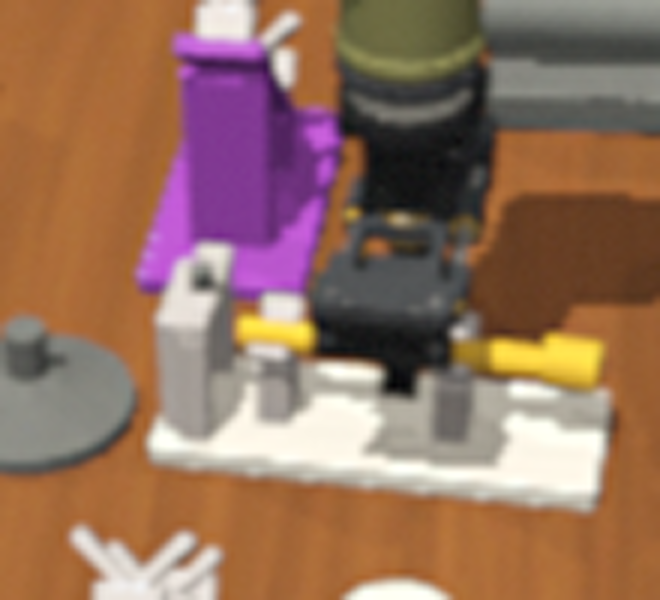

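View pics/w21.png

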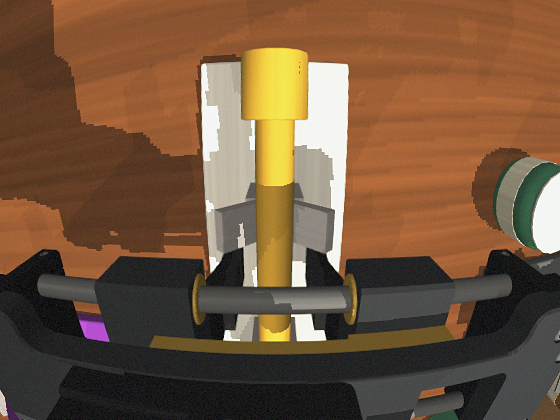

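Emit:
{"method": "play_rows", "body": {"motion": [[1, 0, 0, 0, 0], [1, 0, 0, 0, 0], [1, 0, 0, 0, 0], [1, 0, 0, 0, 0], [1, -0.4, 0, 0, 0], [1, -0.4, 0, 0, 0], [1, -0.4, 0, 0, 0], [1, -0.4, 0, 0, 0], [1, -0.4, 0, 0, 0], [1, -0.3, 0, 0, 0], [1, 0, 0, 0, 0]], "force": 20}}

```text
time: 28.12
position: [0.5125, -0.288, 0.057]
tool_rot: [-0.15, -3.127, -0.001]
ft_force: [-13.1, 2.1, 10.7]
grip_width: 0.199
```

Run:
```python
from h import *
shot('side','pics/s22.png');s=ctrl.get_state();print(s['position'],s['ft_force'],s['grip_width']*87)
im,off=crop('side','pics/s22.png',235,125,345,225,6)
cv2.imwrite('pics/s22c.png',im)
```

```text
[ 0.51249417 -0.28797739  0.05702741] [-12.75198191   2.96723828  10.51743216] 17.264187617323387
```

View pics/s22c.png

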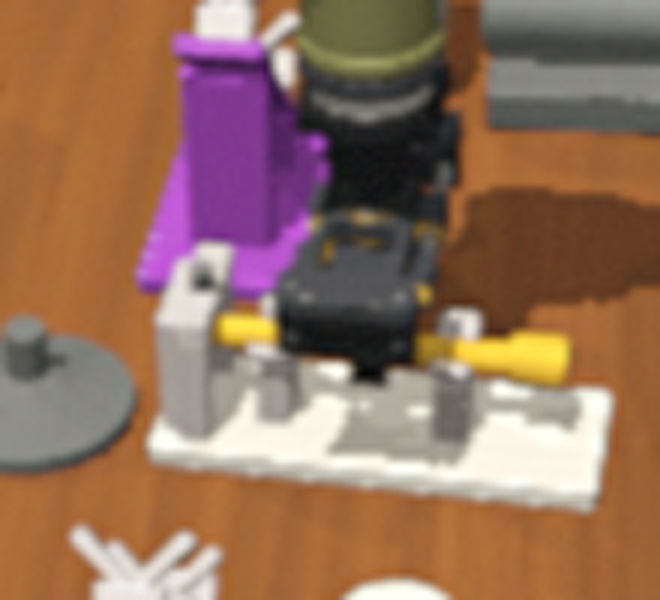

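Run:
```python
from h import *
np.set_printoptions(precision=4,suppress=True)
shot('top','pics/t22.png'); shot('wrist','pics/w22.png')
im,off=crop('','pics/t22.png',310,145,450,260,5.5); cv2.imwrite('pics/t22c.png',im)
f=lambda a,ox,oy,s:(np.array(a)+.5)/s+[ox,oy]-.5
# side-camera jig from clean crop: s15j clicks (near top edge corners)
print(ctrl.get_state()['ft_force'],ctrl.get_state()['torque'])
```

```text
[-12.8      3.6644  10.567 ] [0.673  2.6309 0.0146]
```

View pics/t22c.png

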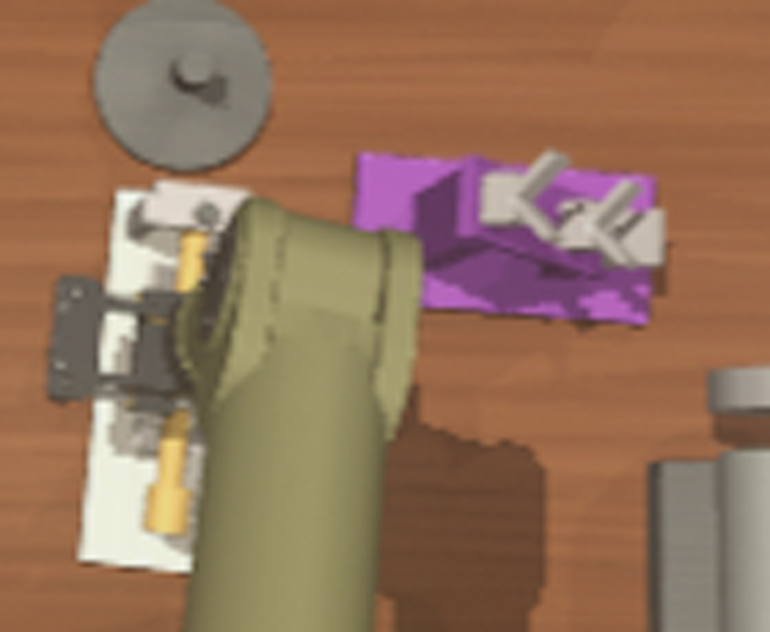

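View pics/w22.png

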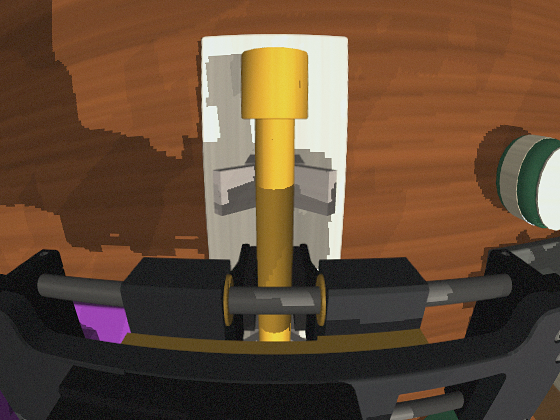

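Run:
```python
from h import *
np.set_printoptions(precision=4,suppress=True)
n='pics/w22.png'
im,off=crop('',n,195,25,355,145,5); cv2.imwrite('pics/w22c.png',im)
im,off=crop('','pics/s22.png',255,160,345,215,8.5); cv2.imwrite('pics/s22d.png',im)
```

```text
(no output)
```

View pics/w22c.png

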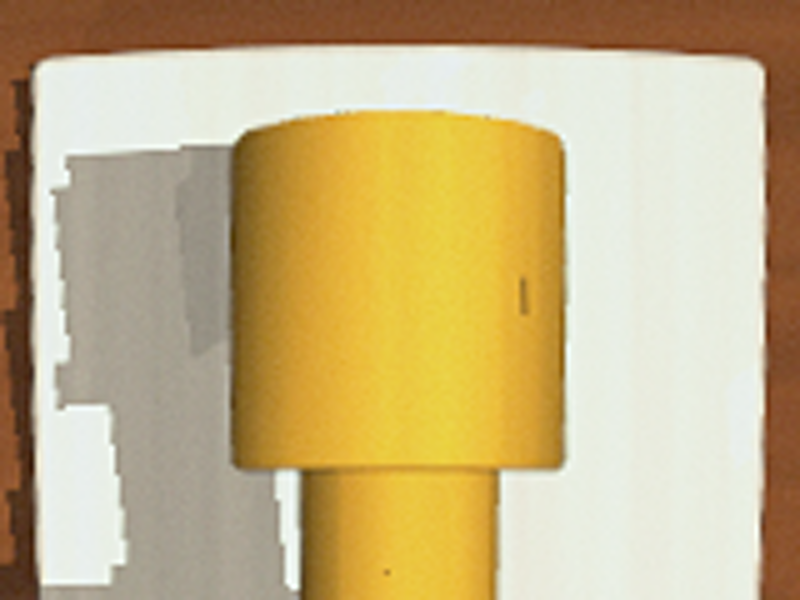

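View pics/s22d.png

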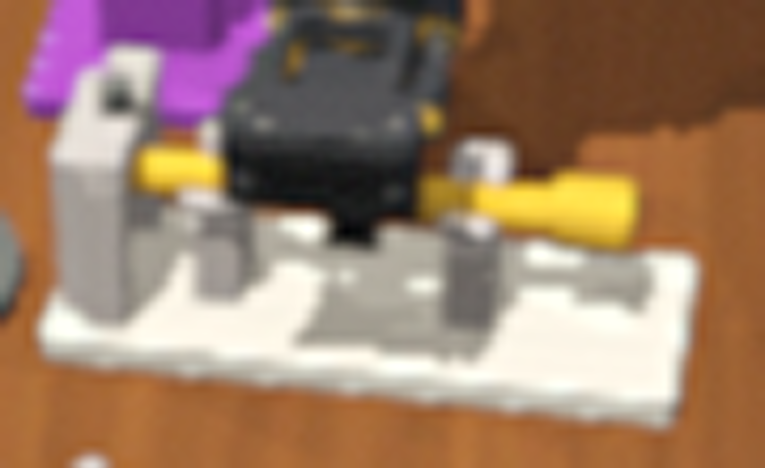

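Run:
```python
from h import *
np.set_printoptions(precision=4,suppress=True)
n='pics/w22.png'
P=lambda r,z:wback(n,[(275,r)],z)[0]
for nm,r,z in (('head',47,.08),('base',34.4,.014),('cupstart',118.4,.08)): print(nm,P(r,z))
# side: unknown jig fit to base+saddle/bridge points in clean image, by least squares
from scipy.optimize import least_squares
f=lambda a,ox,oy,s:(np.array(a)+.5)/s+[ox,oy]-.5
# s22d clicks: base top corners near-left, near-right, far-right ; 
c=f([(40,330),(676,402),(700,255)],255,160,8.5)
M=np.array([(-125,-45,14),(125,-45,14),(125,45,14)])/1000.
def res(p):
    R,o=frame((p[0],p[1],0),p[2]); return (proj('side',M@R.T+o)-c).ravel()
r=least_squares(res,(.506,-.287,3.05));print(r.x,r.fun)
R,o=frame((r.x[0],r.x[1],0),r.x[2])
for hx in (90,95,100,105):
    q=proj('side',np.array([(hx,0,65),(hx,0,50),(hx,-15,65),(hx-30,-15,65)])/1000@R.T+o); print(hx,((q-[255,160]+.5)*8.5-.5).round(0).tolist())
```

```text
head [ 0.4049 -0.2764  0.08  ]
base [ 0.3828 -0.2741  0.014 ]
cupstart [ 0.4342 -0.2792  0.08  ]
[ 0.5061 -0.289   3.0388] [ 0.4749  0.0661 -0.2468 -0.2765 -0.2251  0.3297]
90 [[604.0, 216.0], [602.0, 246.0], [599.0, 239.0], [522.0, 231.0]]
95 [[617.0, 217.0], [615.0, 247.0], [612.0, 240.0], [535.0, 232.0]]
100 [[629.0, 218.0], [628.0, 249.0], [625.0, 242.0], [547.0, 234.0]]
105 [[642.0, 219.0], [640.0, 250.0], [638.0, 243.0], [560.0, 235.0]]
```

Emit:
{"method": "play_rows", "body": {"motion": [[1, 0.3, 0, 0, 0], [1, 0.2, 0, 0, 0], [1, 0, 0, 0, 0]]}}

```text
time: 28.65
position: [0.5124, -0.288, 0.0573]
tool_rot: [0.149, 3.138, -0.0]
ft_force: [-0.1, 0.5, -0.3]
grip_width: 0.199
```

Run:
```python
from h import *
np.set_printoptions(precision=4,suppress=True)
R,o=frame((.5061,-.289,0),3.0388)
pr=lambda P:((proj('side',np.array(P)/1000@R.T+o)-[255,160]+.5)*8.5-.5).round(0).tolist()
print('axis',pr([(-92,0,65),(-80,0,65),(60,0,65),(85,0,65),(102,0,65)]))
print('near saddle tops',pr([(-70,-22.5,75),(-50,-22.5,75),(30,-22.5,75),(50,-22.5,75)]))
print('far saddle tops',pr([(-70,22.5,75),(-50,22.5,75),(30,22.5,75),(50,22.5,75)]))
print('bridge',pr([(-110,-26,106),(-92,-26,106),(-92,26,106),(-110,26,106),(-92,-26,82),(-92,-26,14)]))
n='pics/w22.png'
print('saddle end', wback(n,[(335,168),(215,168)],.075))
s=shot('side','pics/s23.png'); shot('wrist','pics/w23.png');shot('top','pics/t23.png')
im,off=crop('','pics/s23.png',255,160,315,205,12.5); cv2.imwrite('pics/s23d.png',im)
im,off=crop('','pics/t23.png',325,170,360,200,16); cv2.imwrite('pics/t23d.png',im)
```

```text
axis [[145.0, 168.0], [174.0, 171.0], [527.0, 208.0], [591.0, 214.0], [634.0, 219.0]]
near saddle tops [[187.0, 188.0], [238.0, 193.0], [442.0, 214.0], [494.0, 219.0]]
far saddle tops [[210.0, 120.0], [260.0, 125.0], [460.0, 145.0], [510.0, 150.0]]
bridge [[81.0, 118.0], [127.0, 122.0], [155.0, 45.0], [110.0, 41.0], [129.0, 173.0], [136.0, 310.0]]
saddle end [[ 0.4575 -0.2555  0.075 ]
 [ 0.4526 -0.3069  0.075 ]]
```

View pics/s23d.png

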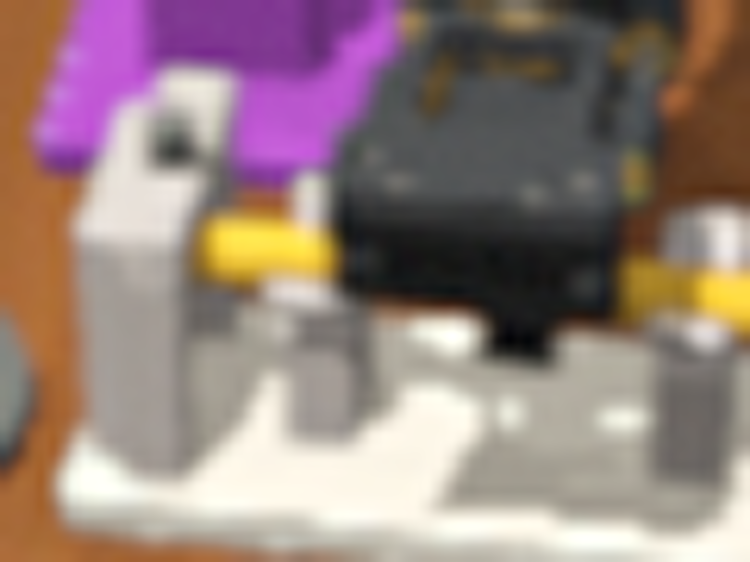

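View pics/t23d.png

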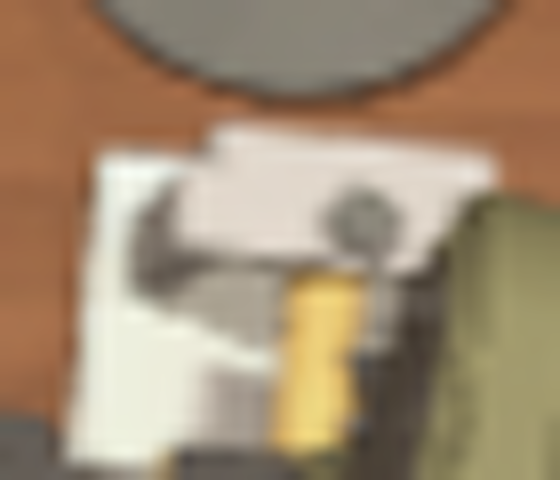

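Emit:
{"method": "play_rows", "body": {"motion": [[1, 0, 0, -0.2, 0], [1, 0, 0, 0, 0], [1, -0.2, 0, 0, 0], [1, -0.2, 0, 0, 0], [1, 0, 0, 0, 0]], "force": 30}}

```text
time: 29.42
position: [0.5165, -0.2882, 0.0593]
tool_rot: [0.148, 3.138, 0.0]
ft_force: [0.1, 0.1, -1.8]
grip_width: 0.192
```

Emit:
{"method": "play_rows", "body": {"motion": [[1, -0.2, 0, 0, 0], [1, -0.2, 0, 0, 0], [1, -0.15, 0, 0, 0], [1, 0, 0, 0, 0]]}}

```text
time: 29.92
position: [0.5219, -0.2887, 0.0593]
tool_rot: [0.149, 3.138, 0.0]
ft_force: [0.7, -0.7, -2.5]
grip_width: 0.198
```

Emit:
{"method": "play_rows", "body": {"motion": [[1, -0.1, 0, 0, 0], [1, -0.1, 0, 0, 0], [1, -0.1, 0, 0, 0], [1, 0, 0, 0, 0]]}}

```text
time: 30.42
position: [0.5244, -0.2891, 0.0592]
tool_rot: [-0.149, -3.137, -0.0]
ft_force: [-1.6, 0.1, -1.6]
grip_width: 0.195
```

Emit:
{"method": "play_rows", "body": {"motion": [[1, -0.15, 0, 0, 0], [1, 0, 0, 0, 0]]}}

```text
time: 30.68
position: [0.5245, -0.2891, 0.0587]
tool_rot: [-0.149, -3.134, -0.001]
ft_force: [-4.3, 0.4, -1.0]
grip_width: 0.197
```

Run:
```python
from h import *
np.set_printoptions(precision=4,suppress=True)
n='pics/w24.png'; s=shot('wrist',n); print(s['position'],s['ft_force'])
im,off=crop('',n,195,5,355,125,5); cv2.imwrite('pics/w24c.png',im)
shot('side','pics/s24.png');im,off=crop('','pics/s24.png',255,160,345,215,8.5); cv2.imwrite('pics/s24d.png',im)
```

```text
[ 0.5245 -0.2891  0.0587] [-4.2779  0.4425 -1.0278]
```

View pics/w24c.png

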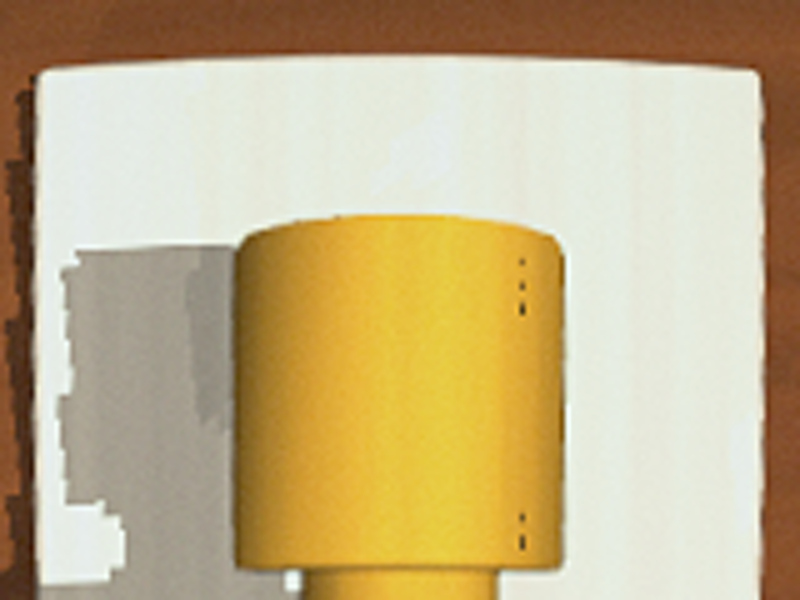

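View pics/s24d.png

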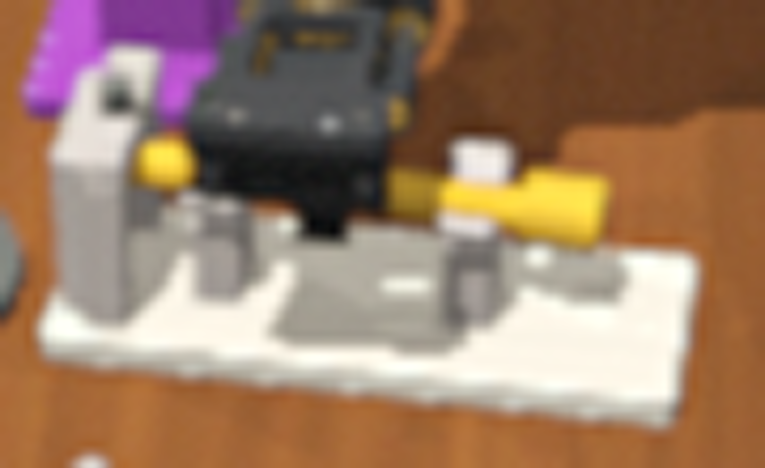

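Emit:
{"method": "play_rows", "body": {"motion": [[1, 0, 0, 0.1, 0], [1, 0, 0, 0.1, 0], [1, 0, 0, 0, 0]]}}

```text
time: 31.15
position: [0.5245, -0.2892, 0.0584]
tool_rot: [-0.149, -3.134, 0.001]
ft_force: [-9.1, 2.5, 8.6]
grip_width: 0.196
```

Emit:
{"method": "play_rows", "body": {"motion": [[1, 0, 0, -0.05, 0], [0.75, 0, 0, 0, 0], [0.6, 0, 0, 0, 0], [0.6, 0, 0, 0, 0], [0.6, 0, 0, 0, 0]]}}

```text
time: 31.78
position: [0.5266, -0.2892, 0.0579]
tool_rot: [0.149, 3.137, -0.0]
ft_force: [0.5, -0.6, 0.1]
grip_width: 0.391
```

Run:
```python
from h import *
np.set_printoptions(precision=4,suppress=True)
n='pics/w25.png'; s=shot('wrist',n); print(s['position'],s['ft_force'],s['grip_width']*87)
im,off=crop('',n,195,5,355,125,5); cv2.imwrite('pics/w25c.png',im)
shot('side','pics/s25.png');im,off=crop('','pics/s25.png',255,160,345,215,8.5); cv2.imwrite('pics/s25d.png',im)
```

```text
[ 0.5266 -0.2892  0.0579] [ 0.4608 -0.6065  0.0903] 34.02903463322746
```

View pics/w25c.png

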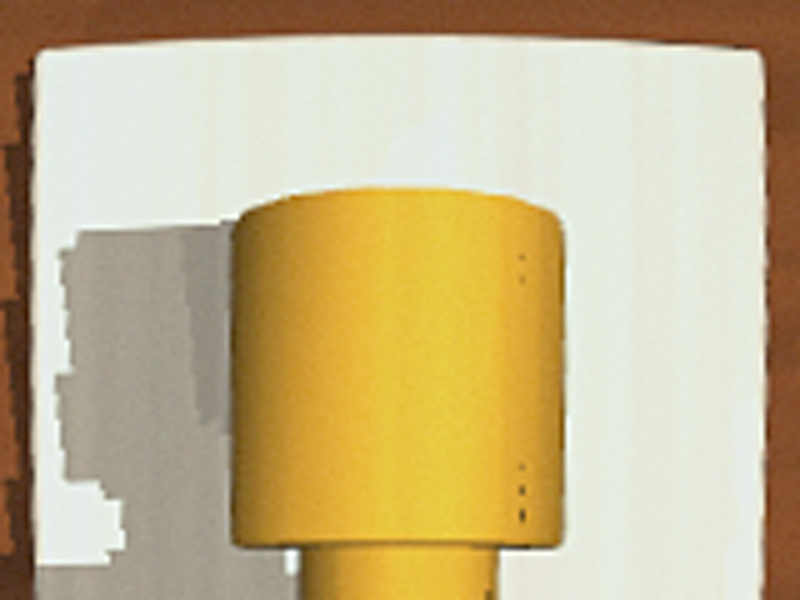

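View pics/s25d.png

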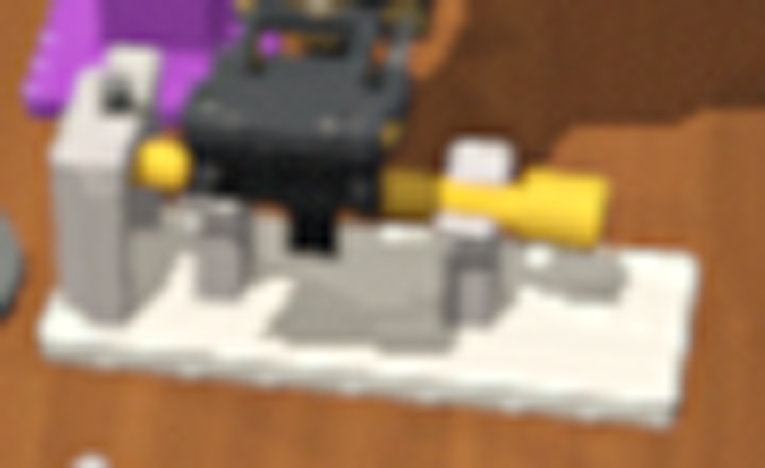

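Run:
```python
from h import *
np.set_printoptions(precision=4,suppress=True)
for n,h,b in (('pics/w22.png',47,34.4),('pics/w24.png',48,15.8),('pics/w25.png',42.4,12)):
    H=wback(n,[(275,h)],.08)[0];B=wback(n,[(275,b)],.014)[0];print(n,H,B,np.linalg.norm((H-B)[:2]))
```

```text
pics/w22.png [ 0.4049 -0.2764  0.08  ] [ 0.3828 -0.2741  0.014 ] 0.022263678812230837
pics/w24.png [ 0.417  -0.2776  0.08  ] [ 0.3827 -0.2741  0.014 ] 0.03449684483454072
pics/w25.png [ 0.4169 -0.2776  0.08  ] [ 0.3829 -0.2741  0.014 ] 0.0341841336592131
```

Emit:
{"method": "play_rows", "body": {"motion": [[0.5, 0, 0, -0.5, 0], [0.5, 0, 0, -2, 0], [0.5, 0, 0, -3, 0], [0.5, 0, 0, -3, 0], [0.7, 3, 0, -1.5, 0], [0.9, 4, 0, 0, 0], [1, 4, 0, 0, 0], [1, 2.2, 0, 0, 0], [1, 0, 0, 0, 0], [1, 0, 0, 0, 0]]}}

```text
time: 33.12
position: [0.3962, -0.2769, 0.159]
tool_rot: [0.148, 3.136, -0.002]
ft_force: [-0.4, -0.1, -1.0]
grip_width: 0.009
```

Run:
```python
from h import *
np.set_printoptions(precision=4,suppress=True)
n='pics/w26.png'; s=shot('wrist',n); print(s['position'],s['tool_rot'],s['ft_force'],s['grip_width']*87,s['joint_positions'])
shot('side','pics/s26.png');im,off=crop('','pics/s26.png',245,130,345,215,7.5); cv2.imwrite('pics/s26d.png',im)
shot('top','pics/t26.png');im,off=crop('','pics/t26.png',310,165,370,255,6.5); cv2.imwrite('pics/t26d.png',im)
```

```text
[ 0.3962 -0.2769  0.159 ] [ 0.1477  3.1362 -0.0022] [-0.4183 -0.1108 -1.039 ] 0.8057322323005591 [ 1.3201  0.0553 -0.7785  1.9248  0.0424  1.1754  2.0028]
```

View pics/s26d.png

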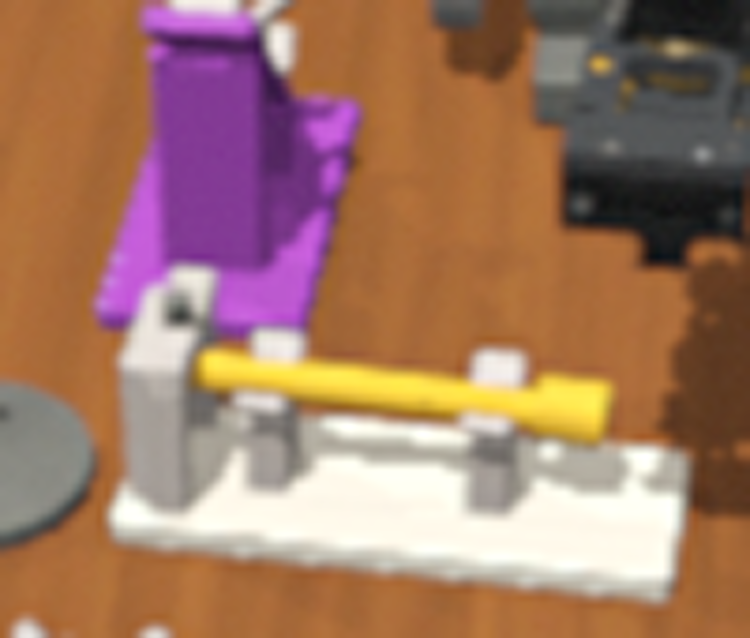

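View pics/t26d.png

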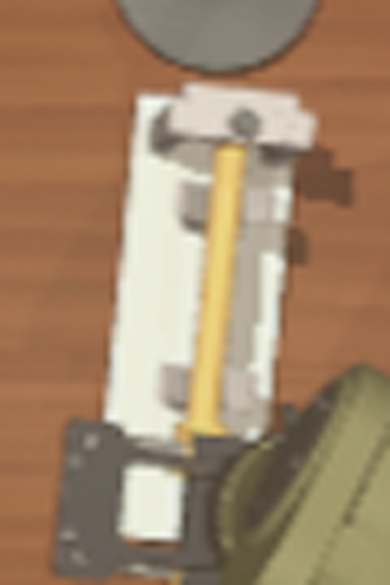

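Emit:
{"method": "play_rows", "body": {"motion": [[1, 0.2, 0, 3, 0], [1, 0, 0, 3, 0], [1, 0, 0, 2.4, 0], [1, 0, 0, 1.2, 0], [1, 0, 0, 0, 0], [1, -0.4, 0, 0, 0], [1, -0.4, 0, 0, 0], [1, 0, 0, 0, 0]]}}

```text
time: 34.28
position: [0.4017, -0.2776, 0.0625]
tool_rot: [0.148, 3.137, -0.001]
ft_force: [-0.0, -0.0, -0.6]
grip_width: 0.002
```

Emit:
{"method": "play_rows", "body": {"motion": [[1, -0.2, 0, 0, 0], [1, -0.2, 0, 0, 0], [1, -0.2, 0, 0, 0], [1, 0, 0, 0, 0]]}}

```text
time: 34.78
position: [0.4064, -0.2778, 0.0617]
tool_rot: [-0.149, -3.137, -0.0]
ft_force: [-1.4, 0.2, 0.7]
grip_width: 0.008
```

Emit:
{"method": "play_rows", "body": {"motion": [[1, -0.15, 0, 0, 0], [1, 0, 0, 0, 0]]}}

```text
time: 35.02
position: [0.4065, -0.2779, 0.0616]
tool_rot: [-0.149, -3.134, -0.001]
ft_force: [-6.2, 0.5, 4.1]
grip_width: 0.004
```

Emit:
{"method": "play_rows", "body": {"motion": [[1, -0.15, 0, 0, 0], [1, 0, 0, 0, 0], [1, 0.4, 0, 0, 0], [1, 0.6, 0, 0, 0], [1, 1, 0, 0, 0], [1, 0, 0, -3, 0], [1, 0, 0, -4, 0], [1, 0, 0, -5, 0], [1, 2, 0, -5, 0], [1, 0, 0, -3, 0], [1, 0, 0, 0, 0]]}}

```text
time: 36.4
position: [0.3708, -0.2752, 0.2642]
tool_rot: [0.149, 3.135, -0.007]
ft_force: [0.2, 0.0, -0.1]
grip_width: 0.005
```

Run:
```python
from h import *
np.set_printoptions(precision=4,suppress=True)
s=shot('side','pics/s27.png'); print(s['position'],s['ft_force'],s['time'])
im,off=crop('','pics/s27.png',245,130,345,215,7.5); cv2.imwrite('pics/s27d.png',im)
shot('wrist','pics/w27.png')
R,o=frame((.5061,-.289,0),3.0388)
print(((proj('side',np.array([(-110,0,65),(90,0,65)])/1000@R.T+o)-[245,130]+.5)*7.5-.5).round(0).tolist())
```

```text
[ 0.3708 -0.2752  0.2642] [ 0.1657  0.0169 -0.0803] 36.4
[[163.0, 369.0], [608.0, 415.0]]
```

View pics/s27d.png

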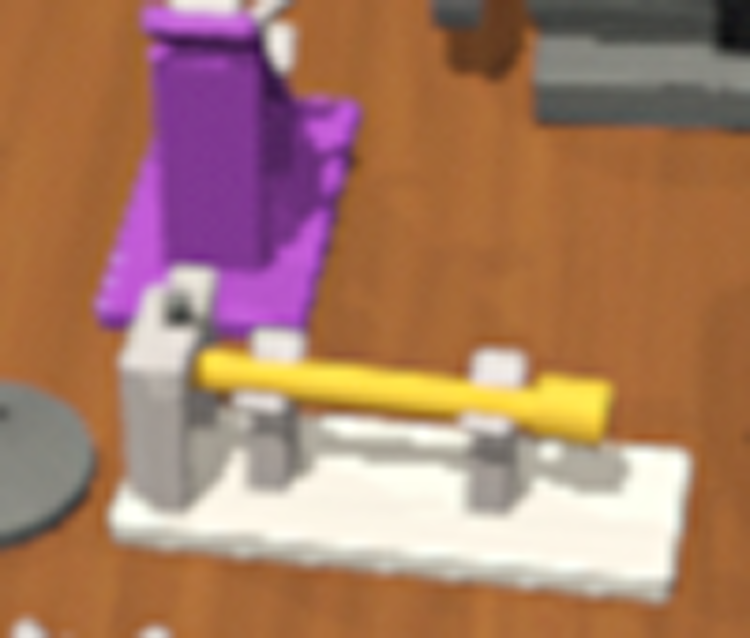

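View pics/s27.png

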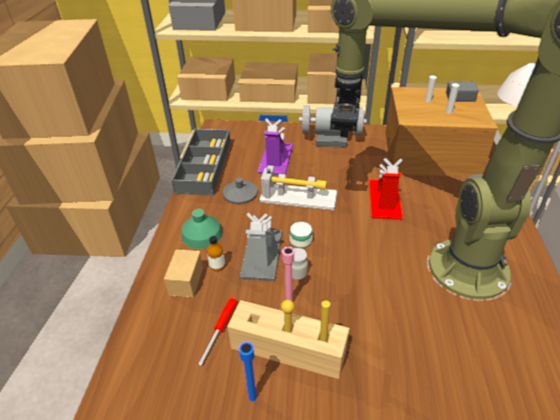

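View pics/w27.png

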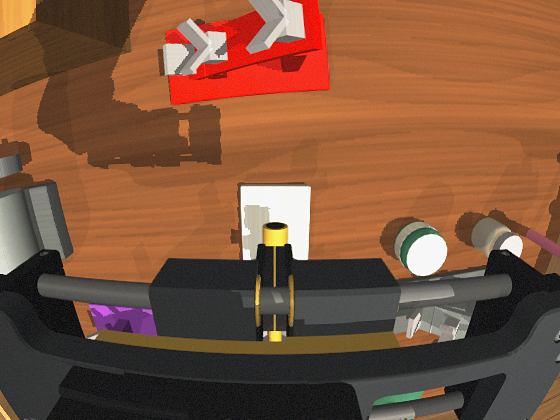

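The stem lies level in both saddles. The head end is at (608,408) in the enlarged crop, where about (608,415) was predicted for fully home. The gripper is clear and nothing else has moved, so I'm handing in.

Run:
```python
from bench import ticket
print(ticket.close_job())
```

```text
the job is handed in; nothing more can be done
None
```

The stem is in the drill jig, level in both saddles with the cup at the open end and its foot against the stop. I handed the job in at about 36 s of the 72 s allowed.

- **V-rest:** I took the stem by its cup from the rack and tilted it into the grey V-rest against the V's lower piece. I let go there, and the picture showed it lying in the V with its foot at or close to the stop.
- **Jig:** I gripped it again about 92 mm from the foot, lifted it clear and lowered it into the saddles, letting the foot-side saddle turn it level. I then slid it under the bridge.
- **Jam:** The first slide stuck about 11 mm short of the stop. The force peaked near 13 N along the jig and 11 N upwards. I lifted the stem 2 mm and it slid on freely until it met the stop.
- **Last checks:** With the gripper shut I pushed on the cup's end; it gave no further, with about 6 N at the last reading, and I then pressed slightly harder. The wrist camera put the cup end 34.2–34.5 mm from the end of the base, where 35 mm was expected, which is within its 2 mm calibration. The side view agreed to within a pixel.
- **Other things:** Nothing else looked moved in the last side view, and the force readings I saw stayed under 20 N. The cameras disagreed by 3–5 mm on some positions, so I worked from the close wrist views and from contact forces.

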